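# Tighten the parasol-pole clamp with the flipped hex key

## Robot

A 6-joint arm with a two-finger parallel gripper is mounted at the origin on the work surface. World frame = base frame: x ahead of the robot, y to its left, z up, the work surface at z = 0. Lengths are in m, angles in rad, forces in N, time in s.
With the tool pointing down it reaches from about 0.275 to 0.75 m from the base axis. Payload 10.2 kg.
Tool frame: the origin (TCP) lies between the finger pads; the fingertips stand 17 mm ahead of it and the grasp point (between the pads) lies 2 mm behind it; x points along the fingers, y is the direction in which the jaws open and shut, and the axes are right-handed (so a half turn about x gives the same grasp; the last joint's range is limited). The gripper opens to 88 mm and grips with 3 to 60 N. Pads are 18 mm wide; open, the fingers measure 123 mm over their backs; the gripper's body (75 mm by 187 mm) begins 45 mm behind the grasp point.
Start: joints at [1.101, 0.313, 1.498, -0, 1.331, -0.223], TCP at [0.128, 0.509, 0.256] pointing down, gripper open.
Joint ranges: [-2.94, 2.94], [-0.97, 2.17], [0.19, 2.56], [-1.23, 4.37], [0.02, 3.11], [-2.88, 2.88]. Speed limits (rad/s): [2.39, 2.39, 3.01, 3.14, 3.14, 3.14].

## Interface

Orientations are given as a rotation vector (axis times angle).
In Python, from station import readout, grab_frame, calibration, manip gives the robot as it stands. The module is installed in compiled form; this text tells all that it offers.
- The arm moves only by the tool send_rows, never from a script. Its argument "plan" is a list of rows, each an object of numbers: "dx", "dy", "dz": the shift along the tool's x, y, z in units of 60 mm (1.0 is 60 mm); "yaw": the turn about the tool's x in units of 8 degrees (1.0 is 8 degrees); "gripper": the opening, from 0 (shut) to 1 (fully open). A call has 1 to 10 rows; each row shifts and turns the commanded pose from where the row before left it, along the tool's axes as they then stand; what a row does not reach is not made up. A row lasts 1/8 s, in which the tool goes at most 62.5 mm and 10.7 degrees, less where a joint would pass 70% of its speed; a pose out of reach is approached as far as the arm can. A call is refused whole if a number of a shift passes 1 or a number of a turn 1, either way. A call with a gripper value outside its range is refused whole. The fingers move at their own pace and stop on an object; "grip_force" is the grip in N (left out, the last holds). Time passes only in rows, so rows that do not move let the fingers close. It gives the time, the measured TCP pose, the force and the opening at its end, in the units of the state.
- readout.observe(): the state, without advancing time (a new reading comes with each control period).
- grab_frame(name): name is "scene" or "side" or "wrist"; returns the picture (480x640x3 uint8, red, green, blue); there is no depth.
- calibration(name): a dict with "vertical_fov" (degrees; the focal length in pixels is half the picture's height over the tangent of half this angle, whatever the lens; pixels are square), "cx", "cy" (the principal point, pixels), "k1" (the pictures are not rectified: a ray, as slopes to the right and down, at radius r is drawn at 1 + k1 r^2 times it, then the intrinsics apply), "pose" (4x4, takes a point from camera to world coordinates). Camera axes: x right, y down, z forward; pixel columns grow to the right and rows downward; lengths in m; the calibration is good to about 2 mm. A picture is of the moment at which its call begins: read the wrist's pose just before it. calibration takes no time and is no camera call; for the wrist camera it gives the pose at the moment of the call.
- manip.job_done(): hands the job in, once; it reports no verdict.
The state is a dict: "time": time; "joint_positions": joint angles; "joint_velocities": joint speeds; "tau": joint torques, N m; "position": TCP position; "tool_rot": TCP orientation; "force": force on the tool from outside, world axes, zero at the start; "moment": the same for the moment, N m; "grip_width": opening from 0.0 (shut) to 1.0 (fully open).
Only numpy, scipy, OpenCV 4.12 (cv2) and the standard library are available. Lean on these libraries where they do the work, as an engineer would, in place of code of your own. Each camera call takes 0.05 s, during which the arm holds its last target.

## Task

The clamp bolt that grips the parasol pole is only finger-tight. Take the big hex key out of its wooden block, turn it over so that its short arm points down, seat the short arm fully in the bolt's hexagon socket, and push on the long arm as a lever to turn the bolt clockwise until it stops: turn it only through the key, never by gripping the bolt itself. Leave the key standing in the socket and do not disturb the other things on the bench.

Things in the scene. Friction and masses are not known exactly. Their poses are not given: they have to be found in the camera images.
- key: dark steel L-shaped hex key, yellow band on its long arm, 0.42 kg, 16 mm hexagon bar (18.5 over corners). Origin: the elbow, where the arms' centre lines meet. Long arm along its own +x (180 mm), short arm along its own -z (75 mm); each arm has flats facing its own +-y. Centre of mass at x 63, z -11 mm. It starts long arm down in key_block; in use its own z points up, the long arm level
- short_tip (a point): centre of the end face of the key's short arm; the last 6 mm taper to 12.5 mm. At the start this arm sticks out level, 195 mm above the bench, roughly away from the robot (within 45 degrees)
- long_tip (a point): centre of the end face of the key's long arm (about 15 mm above the bench at the start; the key stands loosely and leans up to 5 degrees)
- key_block: dark wooden block fixed to the bench, 100 x 100 x 70 mm high, with one round vertical hole in the middle of its top, 22 mm wide and 55 mm deep. Origin: centre of its underside
- pole_clamp: green cast clamp fixed to the bench, with a steel strap over a level bamboo pole. Origin: on the bench under the bolt's axis. The casting spans x -35 to 135 mm and y +-50 mm in its own frame; the pole (32 mm thick, axis at x = 60 mm) runs along its own y from -100 to 170 mm. All but the bolt's head is lower than 66 mm
- socket (a point): centre of the floor of the upward-facing hexagon socket in the bolt's head (dark barrel 46 mm wide), 60 mm above the bench, z up; turns with the bolt. Mouth 31 mm higher; top 5 mm funnel, 23.4 across flats, then 17.0. Two flats face its +-y: the key enters when its yaw equals this frame's plus any multiple of 60 degrees, +-7. Seated, elbow and long arm are 75 mm above this point
- bolt (a joint): angle of the clamp bolt, rad: grows clockwise seen from above; starts at 0 to 0.4, hard stop at 1.25 = tight (red mark on its head then points along the clamp's own +y, to the white mark on the strap). Stiff: 0.7 N m turns it, and it stays where it is left. Let go in the socket, the key has 7 degrees of turning play either way and its long arm sags some 5 to 8 degrees
- hub_a: light wooden parasol hub, a loose spool-shaped turning 48 mm wide and 50 mm high; leave it alone. Origin: centre of its underside
- hub_b: brown wooden parasol hub, loose, 48 mm wide and 50 mm high; leave it alone. Origin: centre of its underside
- spool: red thread spool, loose, 52 mm wide and 54 mm high; leave it alone. Origin: centre of its underside
- glue_jar: jar with a yellow lid, loose, 64 mm wide and 70 mm high; leave it alone. Origin: centre of its underside
- paint_can: red can, loose, 70 mm wide and 80 mm high; leave it alone. Origin: centre of its underside
- mallet: hammer lying on the bench; leave it alone. Its handle runs to its own -x
- awl: screwdriver-like awl lying on the bench; leave it alone. Its handle runs to its own -x

How it is judged:
By the outcome, as a careful person would: the job done as asked, in the order asked, and still so for the second after the job is handed in, with the robot touching nothing.
It also fails if it takes over 58 s, if anything falls off the work surface, if the arm or the gripper's body presses on something with over 40 N, if the wrist force passes 120 N, or if a joint passes its speed limit or range.

## Working session

There is one attempt and no reset: what is moved stays moved. The work goes in short steps, Python scripts to look and compute and a tool call to move; the robot and the scene stay as the last step left them, time stands still between calls to the robot, and variables do not carry over. Pictures are saved under pics/ and viewed, and the job is handed in when it is done.

Besides the shell and the picture viewer there is one more tool, called as name(argument=value, ...), one argument or row to a line, values as JSON. send_rows: Moves the arm, as the interface text tells. Its arguments: {"type":"object","properties":{"plan":{"type":"array"},"grip_force":{"type":"number"}},"required":["plan"]}

```bash
ls; mkdir -p pics; python3 - <<'E'
from station import readout, grab_frame, calibration, manip
import cv2
print(readout.observe())
for n in ("scene","side","wrist"):
    im=grab_frame(n); cv2.imwrite(f"pics/{n}0.png",im[:,:,::-1]); print(n,calibration(n))
E
```

```text
pics
{'time': 0.0, 'joint_positions': array([ 1.10063274e+00,  3.13441245e-01,  1.49845134e+00, -1.05712625e-05,
        1.33100748e+00, -2.23397940e-01]), 'joint_velocities': array([-0.00206585, -0.00016111, -0.00037047,  0.0004108 , -0.00067153,
       -0.00128444]), 'tau': array([-3.27944232e-03, -4.02201927e+01, -2.52262133e+01,  6.92328089e-02,
        3.53767897e-02, -1.17357299e-04]), 'position': array([0.12814561, 0.50887936, 0.25516017]), 'tool_rot': array([ 0.1927595 ,  1.56253639, -0.19470055]), 'force': array([-0.25160548, -0.16380269,  0.87934403]), 'moment': array([ 0.00655553,  0.09773502, -0.00432489]), 'grip_width': 0.9982301079013888}
scene {'vertical_fov': 47.08524955338186, 'cx': 328.2572866386956, 'cy': 232.92292692256694, 'k1': -0.0768217444893696, 'pose': array([[-0.65202883,  0.54979303, -0.52209771,  1.30141588],
       [ 0.75794802,  0.45510993, -0.46732189,  0.69231863],
       [-0.01931847, -0.70043027, -0.71345934,  1.14690189],
       [ 0.        ,  0.        ,  0.        ,  1.        ]])}
side {'vertical_fov': 48.722454934321995, 'cx': 320.2268155548638, 'cy': 241.20661401006618, 'k1': -0.11784093415776276, 'pose': array([[ 0.87802043, -0.30421629,  0.36950314,  0.04786729],
       [-0.47854469, -0.57196256,  0.66622354, -0.90189918],
       [ 0.00866591, -0.76178165, -0.6477759 ,  1.03242438],
       [ 0.        ,  0.        ,  0.        ,  1.        ]])}
wrist {'vertical_fov': 68.22056176558597, 'cx': 321.6345221416576, 'cy': 241.50008522226076, 'k1': 0.019600170738335167, 'pose': array([[ 2.44685856e-01,  9.27444814e-01,  2.82798424e-01,
         5.42430092e-02],
       [ 9.69602135e-01, -2.33827856e-01, -7.20848987e-02,
         5.27991722e-01],
       [-7.28616304e-04,  2.91840111e-01, -9.56466841e-01,
         3.83522019e-01],
       [ 0.00000000e+00,  0.00000000e+00,  0.00000000e+00,
         1.00000000e+00]])}
```

View pics/scene0.png

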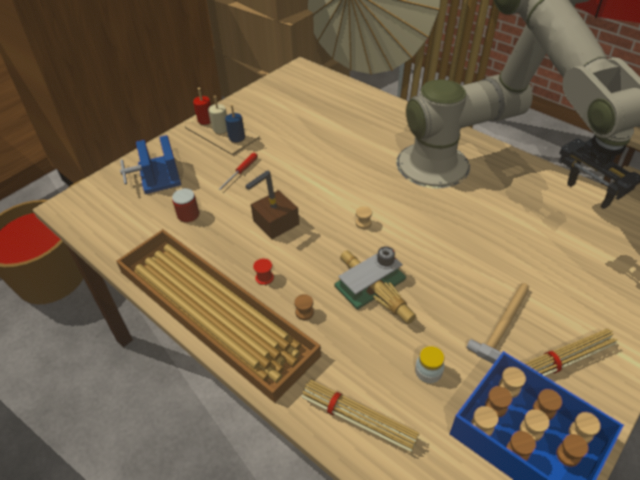

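View pics/side0.png

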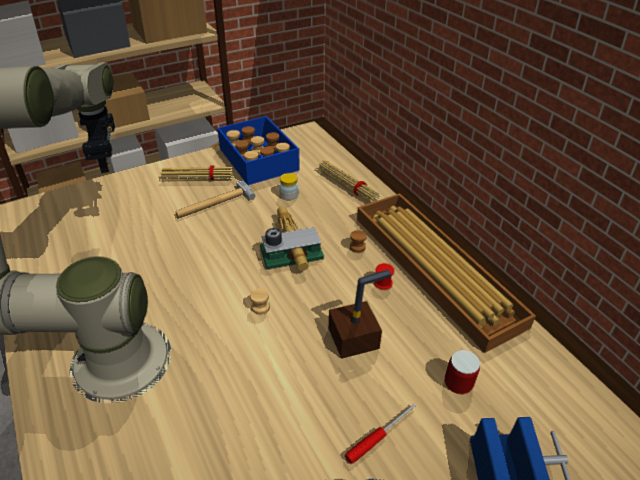

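View pics/wrist0.png

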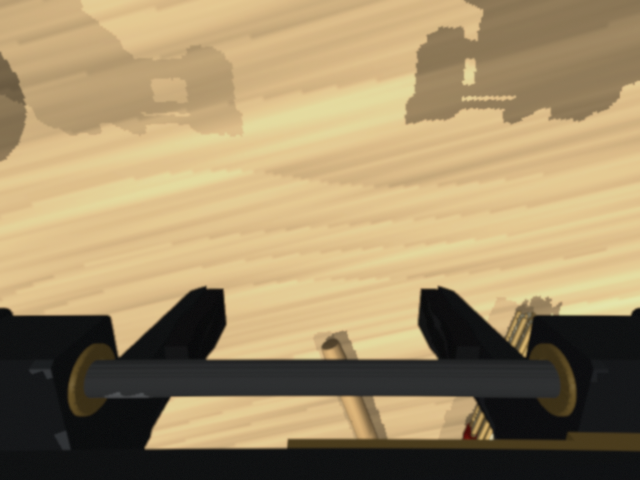

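```bash
cat > h.py <<'E'
import numpy as np, cv2
from station import readout, grab_frame, calibration, manip
def K(c):
    f=240/np.tan(np.radians(c["vertical_fov"])/2)
    return np.array([[f,0,c["cx"]],[0,f,c["cy"]],[0,0,1.]]),np.array([c["k1"],0,0,0,0.])
def ray(c,uv):
    k,d=K(c); p=cv2.undistortPoints(np.array([[uv]],float),k,d,None,None,None)[0,0] if False else cv2.undistortPointsIter(np.array([[uv]],float),k,d,None,None,(3,100,1e-10))[0,0]
    T=np.array(c["pose"]); v=T[:3,:3]@np.array([p[0],p[1],1]); return T[:3,3],v/np.linalg.norm(v)
def plane(c,uv,z):
    o,v=ray(c,uv); return o+v*(z-o[2])/v[2]
def tri(c1,u1,c2,u2):
    a,v=ray(c1,u1); b,w=ray(c2,u2)
    s=np.linalg.lstsq(np.c_[v,-w],b-a,rcond=None)[0]; p=a+s[0]*v;q=b+s[1]*w
    return (p+q)/2,np.linalg.norm(p-q)
def proj(c,P):
    k,d=K(c);T=np.linalg.inv(np.array(c["pose"])); r,_=cv2.Rodrigues(T[:3,:3])
    return cv2.projectPoints(np.array(P,float).reshape(-1,3),r,T[:3,3],k,d)[0][:,0]
def crop(im,x0,y0,x1,y1,s,name):
    cv2.imwrite(name,cv2.resize(im[y0:y1,x0:x1,::-1],None,fx=s,fy=s,interpolation=cv2.INTER_CUBIC))
E
python3 - <<'E'
from h import *
a=cv2.imread("pics/scene0.png")[:,:,::-1];b=cv2.imread("pics/side0.png")[:,:,::-1]
w=np.zeros((560,800,3),np.uint8)
A=cv2.resize(a[160:240,235:315],(400,400),interpolation=cv2.INTER_CUBIC);B=cv2.resize(b[260:360,310:410],(400,400),interpolation=cv2.INTER_CUBIC)
cv2.imwrite("pics/key0.png",np.hstack([A,B])[:,:,::-1])
A=cv2.resize(a[235:325,325:415],(400,400),interpolation=cv2.INTER_CUBIC);B=cv2.resize(b[200:280,250:330],(400,400),interpolation=cv2.INTER_CUBIC)
cv2.imwrite("pics/bolt0.png",np.hstack([A,B])[:,:,::-1])
E
```

```text
(no output)
```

View pics/key0.png

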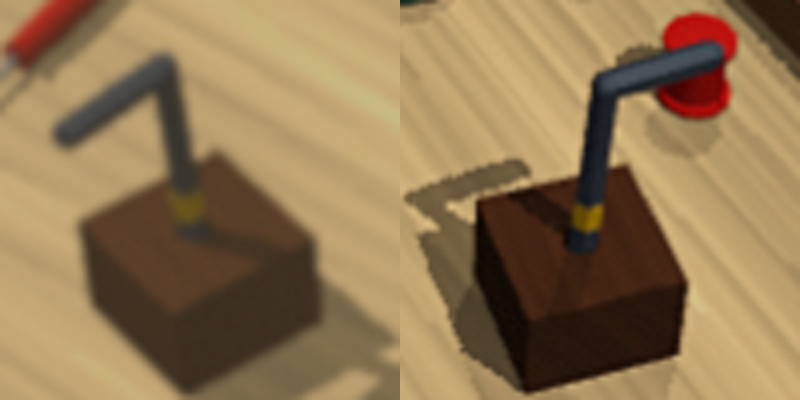

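View pics/bolt0.png

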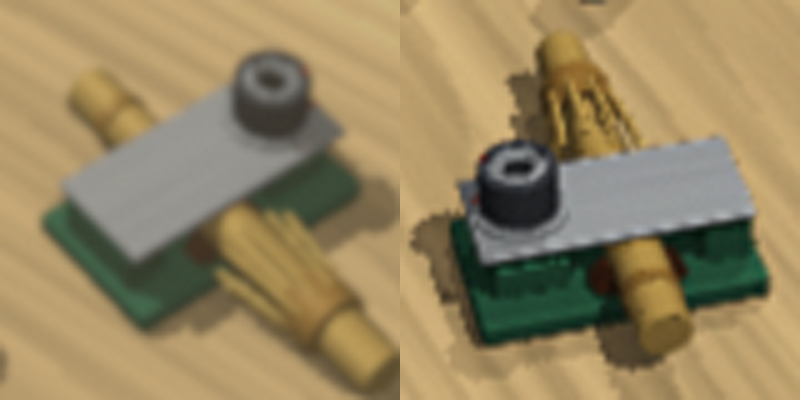

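```bash
python3 - <<'E'
from h import *
np.set_printoptions(precision=4,suppress=True)
s=calibration("scene");d=calibration("side")
for n,u,v in [("elbow",(268.2,173.2),(361.5,281.5)),("stip",(248,186.8),(389,273)),("holeEntry",(273.6,206.4),(355.7,321.2)),("boltmouth",(386.2,253.5),(273.4,233.6))]:
    print(n,*tri(s,u,d,v))
print("block scene",[plane(s,(235+x/5,160+y/5),.07)[:2] for x,y in [(80,225),(217,152),(315,240),(178,312)]])
print("block side",[plane(d,(310+x/4,260+y/4),.07)[:2] for x,y in [(75,200),(230,166),(286,283),(126,318)]])
print("bolt",plane(s,(386.2,253.5),.091),plane(d,(273.4,233.6),.091))
print("redmark",plane(s,(325+305/4.444,235+72/4.444),.088),plane(d,(250+83/5,200+158/5),.088))
print("poleends", plane(s,(325+372/4.444,235+362/4.444),.04),plane(d,(250+265/5,200+330/5),.04))
print("pole other", plane(s,(325+90/4.444,235+88/4.444),.05),plane(d,(250+160/5,200+45/5),.05))
# objects, underside approx
for n,c,u,z in [("hub_a",s,(363,218),.025),("hub_a",d,(260,301),.025),("hub_b",s,(304,307),.025),("hub_b",d,(358,241),.025),("spool",s,(263,272),.027),("spool",d,(384,277),.027),("jar",s,(430,365),.035),("jar",d,(289,187),.035),("can",s,(186,205),.04),("can",d,(462,371),.04),("awl tip",s,(221,189),.01),("awl tip",d,(414,406),.01),("tray",s,(120,262),.03),("tray",s,(275,392),.03),("mallet",s,(480,350),.02)]:
    print(n,plane(c,u,z))
E
```

```text
elbow [ 0.5386 -0.2062  0.1959] 0.0036850808742780374
stip [ 0.6106 -0.2104  0.1931] 0.0034998933715808113
holeEntry [ 0.5313 -0.2079  0.0668] 0.0021450903319328997
boltmouth [0.4869 0.1622 0.0864] 0.0015320404032300853
block scene [array([ 0.5703, -0.2598]), array([ 0.4736, -0.2431]), array([ 0.4927, -0.1455]), array([ 0.5851, -0.1646])]
block side [array([ 0.4914, -0.149 ]), array([ 0.5899, -0.1698]), array([ 0.5685, -0.2651]), array([ 0.4725, -0.243 ])]
bolt [0.4897 0.1649 0.091 ] [0.4853 0.1564 0.091 ]
redmark [0.4685 0.1734 0.088 ] [0.4735 0.1768 0.088 ]
poleends [0.5831 0.3063 0.04  ] [0.5221 0.0489 0.04  ]
pole other [0.532  0.0627 0.05  ] [0.5776 0.2984 0.05  ]
hub_a [ 0.3691 -0.0041  0.025 ]
hub_a [ 0.37   -0.0026  0.025 ]
hub_b [0.7185 0.0813 0.025 ]
hub_b [0.721  0.0829 0.025 ]
spool [ 0.7044 -0.0802  0.027 ]
spool [ 0.7027 -0.0815  0.027 ]
jar [0.6607 0.4208 0.035 ]
jar [0.658  0.4153 0.035 ]
can [ 0.6748 -0.4386  0.04  ]
can [ 0.6807 -0.4339  0.04  ]
awl tip [ 0.5384 -0.4414  0.01  ]
awl tip [ 0.545  -0.4412  0.01  ]
tray [ 0.9358 -0.4087  0.03  ]
tray [0.937  0.1936 0.03  ]
mallet [0.5423 0.4863 0.02  ]
```

```bash
cat >> h.py <<'E'
from scipy.spatial.transform import Rotation as R
np.set_printoptions(precision=4,suppress=True)
def st(goal=None,zdir=None):
    o=readout.observe(); M=R.from_rotvec(o["tool_rot"]).as_matrix(); p=np.array(o["position"])
    a=np.degrees(np.arctan2(M[1,2],M[0,2]))
    print("t",round(o["time"],3),"p",p,"zang",round(a,2),"F",o["force"],"M",o["moment"],"w",round(o["grip_width"]*88,2),"j",o["joint_positions"])
    if goal is not None: print("units d(xyz)",M.T@(np.array(goal)-p)/.06)
    if zdir is not None: print("yaw units to",zdir,"=",-((zdir-a+180)%360-180)/8)
    return o,M
E
python3 - <<'E'
from h import *
o,M=st((.487,.162,.30)); print(M)
E
```

```text
t 0.15 p [0.1282 0.5089 0.2553] zang -14.14 F [ 0.5211 -0.4431 -1.4654] M [ 0.0274 -0.0007  0.0046] w 88.27 j [ 1.1006  0.3133  1.4983 -0.      1.331  -0.2234]
units d(xyz) [-0.7423 -4.1471  7.2114]
[[-0.0004  0.2443  0.9697]
 [-0.0009  0.9697 -0.2443]
 [-1.     -0.0009 -0.0002]]
```

send_rows(
  plan=[
    {"dx":0.08,"dy":-0.46,"dz":0.8,"gripper":1},
    {"dx":0.08,"dy":-0.46,"dz":0.8},
    {"dx":0.08,"dy":-0.46,"dz":0.8},
    {"dx":0.08,"dy":-0.46,"dz":0.8},
    {"dx":0.08,"dy":-0.46,"dz":0.8},
    {"dx":0.08,"dy":-0.46,"dz":0.8},
    {"dx":0.08,"dy":-0.46,"dz":0.8},
    {"dx":0.08,"dy":-0.46,"dz":0.8},
    {"dx":0.1,"dy":-0.46,"dz":0.8},
    {},
  ],
)

```text
invalid input at $.plan[0]: expected keys dx, dy, dz, yaw, gripper
```

```bash
python3 - <<'E'
from h import *
o,M=st((.487,.162,.21)); c=calibration("wrist");im=grab_frame("wrist"); cv2.imwrite("pics/w1.png",im[:,:,::-1])
u=proj(c,(.487,.162,.091))[0];print(u)
x,y=int(u[0]),int(u[1]);crop(im,x-60,y-60,x+60,y+60,5,"pics/w1c.png"); print(x-60,y-60)
np.save("c1.npy",c["pose"])
E
```

```text
t 0.15 p [0.1282 0.5089 0.2553] zang -14.14 F [ 0.5211 -0.4431 -1.4654] M [ 0.0274 -0.0007  0.0046] w 88.27 j [ 1.1006  0.3133  1.4983 -0.      1.331  -0.2234]
units d(xyz) [ 0.7577 -4.1457  7.2117]
[111.0505 581.436 ]Traceback (most recent call last):
  File "<stdin>", line 4, in <module>
  File "h.py", line 19, in crop
    cv2.imwrite(name,cv2.resize(im[y0:y1,x0:x1,::-1],None,fx=s,fy=s,interpolation=cv2.INTER_CUBIC))
                     ~~~~~~~~~~^^^^^^^^^^^^^^^^^^^^^^^^^^^^^^^^^^^^^^^^^^^^^^^^^^^^^^^^^^^^^^^^^^^
cv2.error: OpenCV(4.12.0) /io/opencv/modules/imgproc/src/resize.cpp:4208: error: (-215:Assertion failed) !ssize.empty() in function 'resize'
```

View pics/w1.png

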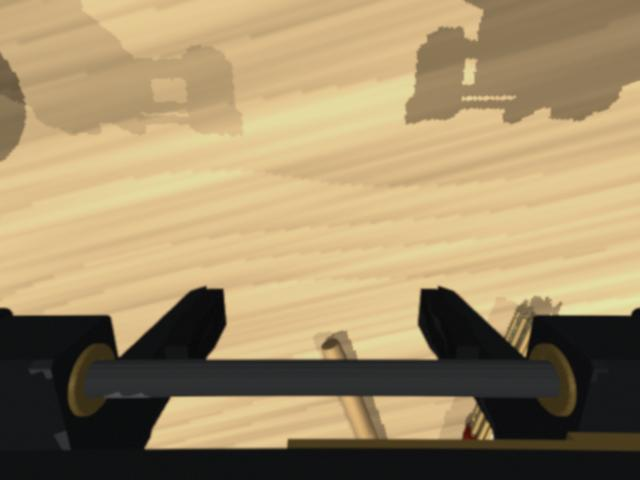

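send_rows(
  plan=[
    {"dx":0.08,"dy":-0.46,"dz":0.8,"yaw":0,"gripper":1},
    {"dx":0.08,"dy":-0.46,"dz":0.8,"yaw":0,"gripper":1},
    {"dx":0.08,"dy":-0.46,"dz":0.8,"yaw":0,"gripper":1},
    {"dx":0.08,"dy":-0.46,"dz":0.8,"yaw":0,"gripper":1},
    {"dx":0.08,"dy":-0.46,"dz":0.8,"yaw":0,"gripper":1},
    {"dx":0.08,"dy":-0.46,"dz":0.8,"yaw":0,"gripper":1},
    {"dx":0.08,"dy":-0.46,"dz":0.8,"yaw":0,"gripper":1},
    {"dx":0.08,"dy":-0.46,"dz":0.8,"yaw":0,"gripper":1},
    {"dx":0.1,"dy":-0.46,"dz":0.8,"yaw":0,"gripper":1},
    {"dx":0,"dy":0,"dz":0,"yaw":0,"gripper":1},
  ],
)

```text
time: 1.45
position: [0.488, 0.1604, 0.2104]
tool_rot: [0.197, 1.563, -0.197]
force: [-0.8, 0.8, -0.0]
grip_width: 0.998
```

```bash
python3 - <<'E'
from h import *
o,M=st((.487,.162,.21)); c=calibration("wrist");im=grab_frame("wrist"); cv2.imwrite("pics/w1.png",im[:,:,::-1])
u=proj(c,(.487,.162,.091))[0];print(u)
x,y=int(u[0]),int(u[1]);crop(im,x-60,y-60,x+60,y+60,5,"pics/w1c.png"); print(x-60,y-60)
np.save("c1.npy",c["pose"])
E
```

```text
t 1.45 p [0.488  0.1604 0.2104] zang -14.37 F [-0.8322  0.7833 -0.0414] M [ 0.0452  0.0713 -0.0368] w 87.86 j [ 0.0892  0.3289  1.5986 -0.0003  1.2151 -1.2306]
units d(xyz) [ 0.0071  0.0224 -0.0234]
[323.1908 240.8336]
263 180
```

View pics/w1.png

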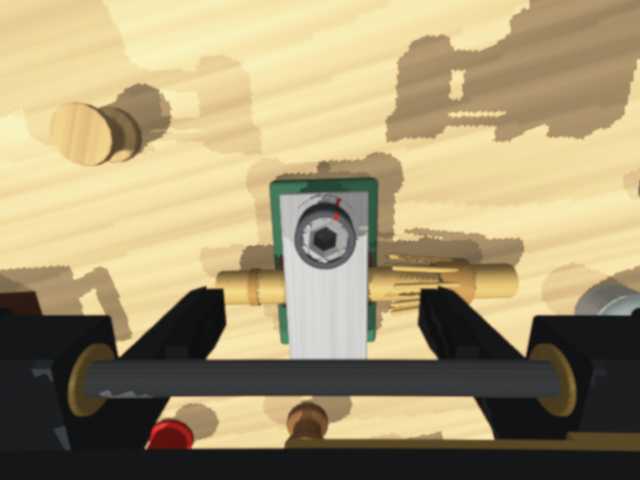

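View pics/w1c.png

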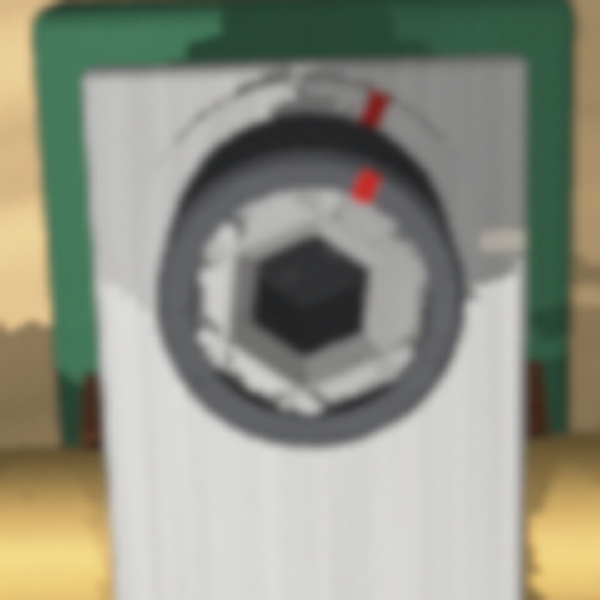

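```bash
python3 - <<'E'
from h import *
c=calibration("wrist"); c["pose"]=np.load("c1.npy")
f=lambda x,y,z:plane(c,(263+x/5,180+y/5),z)[:2]
C=f(311,295,.091);print("centre",C)
ang=lambda v:np.degrees(np.arctan2(v[1],v[0]))
V=np.array([f(x,y,.086) for x,y in [(315,237),(365,268),(360,325),(308,353),(258,322),(262,265)]]);print(V.mean(0));
print("vert angs",[round((ang(v-V.mean(0)))%60,1) for v in V], [np.linalg.norm(v-V.mean(0)) for v in V])
print("mark",ang(f(367,185,.091)-C),np.linalg.norm(f(367,185,.091)-C))
print("strap mark in strap", ang(f(500,240,.064)-C))
# strap edges
print("strap edge", ang(f(115,560,.064)-f(90,120,.064)),ang(f(527,560,.064)-f(524,120,.064)))
im=cv2.imread("pics/w1.png")[:,:,::-1].astype(int)
m=((im[:,:,0]-im[:,:,1]>60)&(im[:,:,0]-im[:,:,2]>60)).astype(np.uint8); m[:170]=0;m[260:]=0
n,l,s,cc=cv2.connectedComponentsWithStats(m)
for i in range(1,n): print(s[i],cc[i], [ (plane(c,cc[i],z)[:2]-C,ang(plane(c,cc[i],z)[:2]-C)) for z in(.091,)])
# inner hole dark
g=im.sum(2); m=(g<150).astype(np.uint8); m[:, :305]=0;m[:,345:]=0;m[:222]=0;m[260:]=0
n,l,s,cc=cv2.connectedComponentsWithStats(m);print(s,cc)
i=l[239,325]; ct=cv2.findContours((l==i).astype(np.uint8),0,1)[0][0]; print(s[i],cv2.minAreaRect(ct))
p=np.array([plane(c,q,.086)[:2] for q in ct[:,0].astype(float)]); p-=p.mean(0);th=np.arctan2(p[:,1],p[:,0]);r=np.hypot(p[:,0],p[:,1])
print("vertex phase",np.degrees(np.angle((r*np.exp(6j*th)).sum()))/6)
E
```

```text
centre [0.486  0.1638]
[0.4875 0.1635]
vert angs [np.float64(42.3), np.float64(43.6), np.float64(43.2), np.float64(42.6), np.float64(43.2), np.float64(43.0)] [np.float64(0.008969404508098647), np.float64(0.008985067242446378), np.float64(0.008639476110540278), np.float64(0.009057419744557324), np.float64(0.008980900985815894), np.float64(0.008679470150175655)]
mark 139.72335863651244 0.01824856093595157
strap mark in strap 77.82132791325898
strap edge -13.09237959512776 -11.847846053876491
[336 199   4   6  17] [337.4706 201.3529] [(array([-0.0247,  0.0152]), np.float64(148.40323545063362))]
[333 214   6   7  28] [335.7857 216.8929] [(array([-0.0141,  0.0114]), np.float64(141.08374533106817))]
[[     0      0    640    480 306984]
 [   324    230      3      3      5]
 [   325    235      4      2      4]
 [   330    234      1      1      1]
 [   315    235     20     15    206]] [[319.4964 239.4986]
 [324.6    231.    ]
 [326.5    235.25  ]
 [330.     234.    ]
 [324.5194 241.9417]]
[315 235  20  15 206] ((324.6246337890625, 242.24307250976562), (13.534685134887695, 19.414506912231445), 86.8201675415039)
vertex phase -13.550954708522559
```

```bash
python3 - <<'E'
from h import *
st((.537,-.206,.27),-3)
E
```

```text
t 1.5 p [0.4868 0.1618 0.2107] zang -14.28 F [ 0.4167 -0.2826  1.1748] M [-0.016  -0.     -0.0391] w 88.4 j [ 0.0921  0.3272  1.6002  0.0002  1.2155 -1.2296]
units d(xyz) [-0.9888 -5.7346  2.3209]
yaw units to -3 = -1.4097104991681348
```

send_rows(
  plan=[
    {"dx":-0.3,"dy":-0.82,"dz":0.33,"yaw":0,"gripper":1},
    {"dx":-0.3,"dy":-0.82,"dz":0.33,"yaw":0,"gripper":1},
    {"dx":-0.3,"dy":-0.82,"dz":0.33,"yaw":0,"gripper":1},
    {"dx":-0.09,"dy":-0.82,"dz":0.33,"yaw":0,"gripper":1},
    {"dx":0,"dy":-0.82,"dz":0.33,"yaw":0,"gripper":1},
    {"dx":0,"dy":-0.82,"dz":0.33,"yaw":0,"gripper":1},
    {"dx":0,"dy":-0.82,"dz":0.33,"yaw":0,"gripper":1},
    {"dx":0,"dy":0,"dz":0,"yaw":-0.7,"gripper":1},
    {"dx":0,"dy":0,"dz":0,"yaw":-0.7,"gripper":1},
    {"dx":0,"dy":0,"dz":0,"yaw":0,"gripper":1},
  ],
)

```text
time: 2.75
position: [0.5368, -0.2038, 0.2709]
tool_rot: [0.04, 1.57, -0.04]
force: [-0.1, -0.6, -0.4]
grip_width: 1.0
```

```bash
python3 - <<'E'
from h import *
o,M=st((.537,-.2065,.164)); c=calibration("wrist");im=grab_frame("wrist"); cv2.imwrite("pics/w2.png",im[:,:,::-1]); np.save("c2.npy",c["pose"])
print(proj(c,[(.5386,-.2062,.196),(.6106,-.2104,.193),(.5313,-.2079,.07)]))
E
```

```text
t 2.75 p [ 0.5368 -0.2038  0.2709] zang -2.91 F [-0.057  -0.5734 -0.3834] M [-0.0017  0.0342 -0.0248] w 88.04 j [-0.5669  0.4127  1.3173  0.0002  1.4116 -2.087 ]
units d(xyz) [ 1.7823 -0.0448  0.005 ]
[[317.1546 266.7716]
 [316.8357 364.6679]
 [316.4864 211.7013]]
```

View pics/w2.png

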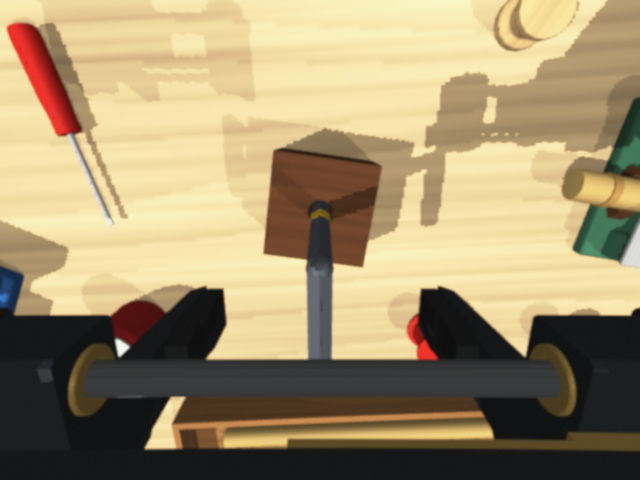

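send_rows(
  plan=[
    {"dx":0.6,"dy":-0.03,"dz":0,"yaw":0,"gripper":1},
    {"dx":0.6,"dy":0,"dz":0,"yaw":0,"gripper":1},
    {"dx":0.58,"dy":0,"dz":0,"yaw":0,"gripper":1},
    {"dx":0,"dy":0,"dz":0,"yaw":0,"gripper":1},
  ],
)

```text
time: 3.3
position: [0.5359, -0.2058, 0.1622]
tool_rot: [0.043, 1.574, -0.039]
force: [-0.1, -0.2, 1.2]
grip_width: 1.0
```

```bash
python3 - <<'E'
from h import *
st((.537,-.2056,.164))
for n in("side","scene"):
    im=grab_frame(n); 
    crop(im,*((310,230,430,350) if n=="side" else (220,130,340,250)),4,f"pics/{n}2.png")
a=cv2.imread("pics/side2.png");b=cv2.imread("pics/scene2.png");cv2.imwrite("pics/ss2.png",cv2.resize(np.hstack([a,b]),(800,400)))
E
```

```text
t 3.3 p [ 0.5359 -0.2058  0.1622] zang -2.98 F [-0.0645 -0.2398  1.171 ] M [-0.0172 -0.0533  0.0444] w 88.03 j [-0.5707  0.5065  1.4679  0.0001  1.1717 -2.0894]
units d(xyz) [-0.0294  0.0039  0.0183]
```

View pics/ss2.png

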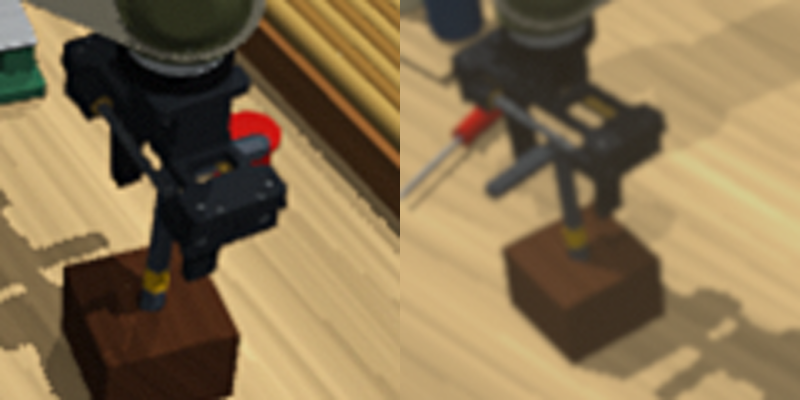

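send_rows(
  plan=[
    {"dx":0,"dy":0,"dz":0.02,"yaw":0,"gripper":0},
    {"dx":0,"dy":0,"dz":0,"yaw":0,"gripper":0},
    {"dx":0,"dy":0,"dz":0,"yaw":0,"gripper":0},
    {"dx":0,"dy":0,"dz":0,"yaw":0,"gripper":0},
    {"dx":0,"dy":0,"dz":0,"yaw":0,"gripper":0},
    {"dx":0,"dy":0,"dz":0,"yaw":0,"gripper":0},
  ],
  grip_force=25,
)

```text
time: 4.15
position: [0.5379, -0.207, 0.1639]
tool_rot: [0.04, 1.57, -0.04]
force: [-0.1, 0.6, 1.0]
grip_width: 0.341
```

send_rows(
  plan=[
    {"dx":0,"dy":0,"dz":0,"yaw":0,"gripper":0},
    {"dx":0,"dy":0,"dz":0,"yaw":0,"gripper":0},
    {"dx":0,"dy":0,"dz":0,"yaw":0,"gripper":0},
    {"dx":0,"dy":0,"dz":0,"yaw":0,"gripper":0},
  ],
)

```text
time: 4.65
position: [0.5378, -0.2068, 0.1639]
tool_rot: [0.041, 1.571, -0.04]
force: [-0.0, 1.9, 0.7]
grip_width: 0.179
```

send_rows(
  plan=[
    {"dx":-0.3,"dy":0,"dz":0,"yaw":0,"gripper":0},
    {"dx":-0.4,"dy":0,"dz":0,"yaw":0,"gripper":0},
    {"dx":-0.4,"dy":0,"dz":0,"yaw":0,"gripper":0},
    {"dx":-0.4,"dy":0,"dz":0,"yaw":0,"gripper":0},
    {"dx":0,"dy":0,"dz":0,"yaw":0,"gripper":0},
  ],
)

```text
time: 5.28
position: [0.5382, -0.2073, 0.2547]
tool_rot: [0.039, 1.569, -0.041]
force: [-0.9, 0.8, -5.1]
grip_width: 0.176
```

```bash
cat >> h.py <<'E'
def two(tag,sb=(310,200,430,320),cb=(220,110,340,230)):
    a=grab_frame("side");b=grab_frame("scene")
    f=lambda im,r:cv2.resize(im[r[1]:r[3],r[0]:r[2]],(400,400),interpolation=cv2.INTER_CUBIC)
    cv2.imwrite(f"pics/{tag}.png",np.hstack([f(a,sb),f(b,cb)])[:,:,::-1]); return a,b
E
python3 - <<'E'
from h import *
st(); two("k3")
E
```

```text
t 5.275 p [ 0.5382 -0.2073  0.2547] zang -2.94 F [-0.9188  0.8299 -5.1229] M [0.0137 0.0291 0.0018] w 15.45 j [-0.5707  0.4273  1.3382 -0.0003  1.3737 -2.0901]
```

View pics/k3.png

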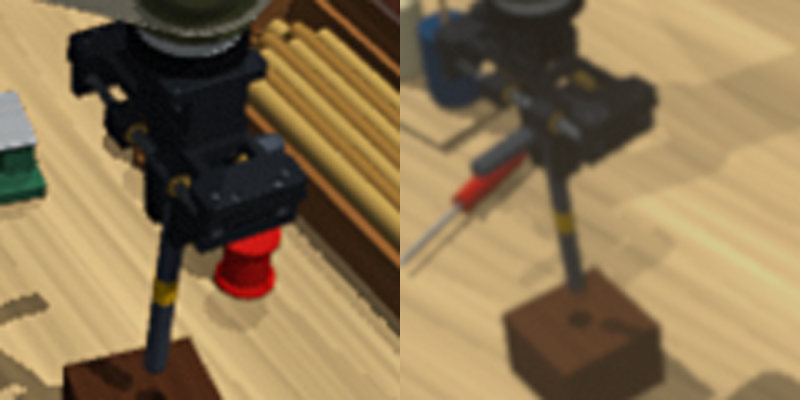

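```bash
python3 - <<'E'
from h import *
o,M=st((.4702,-.1871,.2547),-17)
a=np.radians(-17); Z=np.array([np.cos(a),np.sin(a),0]);Y=np.array([-Z[1],Z[0],0])*1
d=np.array([.4702,-.1871,.2547])-o["position"]; print(d@Z/.06, d@Y/.06, M[:,1])
E0=np.array([-.049,.07]);g=lambda t:E0+.122*np.array([np.sin(t),np.cos(t)])+.0092*np.array([-np.cos(t),np.sin(t)])
ts=np.radians([0,10,20,30,40,50,60,70,80,88]);G=np.array([g(t) for t in ts]);print(np.c_[np.degrees(ts),G]);print(np.diff(G,axis=0)/.06)
E
```

```text
t 5.375 p [ 0.5375 -0.2069  0.2525] zang -2.94 F [ 0.7887 -0.1867 -4.9564] M [ 0.0222  0.0654 -0.0256] w 15.43 j [-0.5706  0.4293  1.3411 -0.0002  1.3732 -2.0901]
units d(xyz) [-0.0349  0.2715 -1.1372]
yaw units to -17 = 1.7573116113365614
-1.1690593677214578 -0.012908694242315041 [0.0513 0.9987 0.0008]
[[ 0.     -0.0582  0.192 ]
 [10.     -0.0369  0.1917]
 [20.     -0.0159  0.1878]
 [30.      0.004   0.1803]
 [40.      0.0224  0.1694]
 [50.      0.0385  0.1555]
 [60.      0.0521  0.139 ]
 [70.      0.0625  0.1204]
 [80.      0.0695  0.1002]
 [88.      0.0726  0.0835]]
[[ 0.3554 -0.0043]
 [ 0.3493 -0.0659]
 [ 0.3325 -0.1256]
 [ 0.3057 -0.1814]
 [ 0.2695 -0.2317]
 [ 0.2252 -0.275 ]
 [ 0.174  -0.3099]
 [ 0.1176 -0.3354]
 [ 0.0509 -0.2799]]
```

send_rows(
  plan=[
    {"dx":0,"dy":0,"dz":0,"yaw":0.9,"gripper":0},
    {"dx":0,"dy":0,"dz":0,"yaw":0.85,"gripper":0},
    {"dx":0,"dy":0,"dz":-0.6,"yaw":0,"gripper":0},
    {"dx":0,"dy":0,"dz":-0.6,"yaw":0,"gripper":0},
    {"dx":0.3,"dy":0,"dz":0,"yaw":0,"gripper":0},
    {"dx":0.4,"dy":0,"dz":0,"yaw":0,"gripper":0},
    {"dx":0.35,"dy":0,"dz":0,"yaw":0,"gripper":0},
    {"dx":0,"dy":0,"dz":0,"yaw":0,"gripper":0},
  ],
  grip_force=15,
)

```text
time: 6.38
position: [0.468, -0.1854, 0.1887]
tool_rot: [0.234, 1.563, -0.231]
force: [0.0, 0.7, -3.6]
grip_width: 0.179
```

```bash
python3 - <<'E'
from h import *
o,M=st((.4702,-.1871,.19),-17);two("k4")
E
```

```text
t 6.375 p [ 0.468  -0.1854  0.1887] zang -16.94 F [ 0.0221  0.6589 -3.6254] M [-0.0126  0.0151 -0.006 ] w 15.79 j [-0.6103  0.3324  1.6551 -0.0001  1.1591 -1.8853]
units d(xyz) [-0.0211 -0.0164  0.0434]
yaw units to -17 = 0.007003378633918089
```

View pics/k4.png

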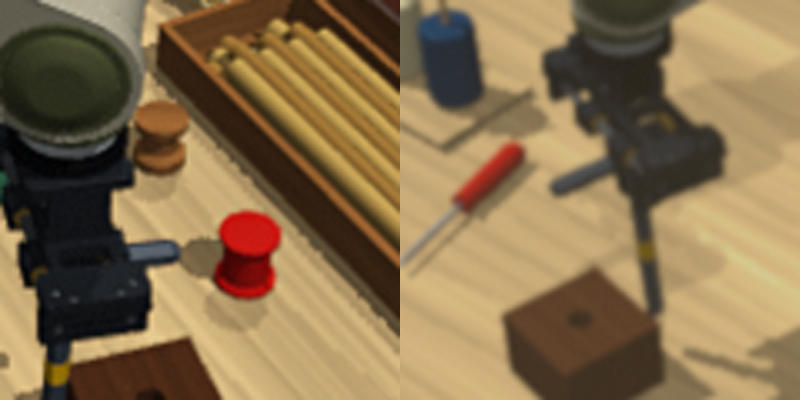

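send_rows(
  plan=[
    {"dx":0,"dy":0,"dz":0.25,"yaw":0,"gripper":0},
    {"dx":0,"dy":0,"dz":0.25,"yaw":0,"gripper":0},
    {"dx":0.06,"dy":0,"dz":0.34,"yaw":0,"gripper":0},
    {"dx":0.12,"dy":0,"dz":0.33,"yaw":0,"gripper":0},
    {"dx":0.18,"dy":0,"dz":0.31,"yaw":0,"gripper":0},
    {"dx":0.23,"dy":0,"dz":0.27,"yaw":0,"gripper":0},
  ],
)

```text
time: 7.22
position: [0.5703, -0.2169, 0.1562]
tool_rot: [0.231, 1.557, -0.232]
force: [-1.4, 0.5, -3.3]
grip_width: 0.181
```

```bash
python3 - <<'E'
from h import *
o,M=st();two("k5")
p=o["position"]; a=np.radians(-17);print("u",(p[:2]-[.5305,-.2055])@[np.cos(a),np.sin(a)])
E
```

```text
t 7.225 p [ 0.5703 -0.2169  0.1562] zang -16.93 F [-1.382   0.542  -3.3444] M [0.0728 0.348  0.0371] w 15.94 j [-0.5552  0.5847  1.3565 -0.0002  1.199  -1.8304]
u 0.041388863892763396
```

View pics/k5.png

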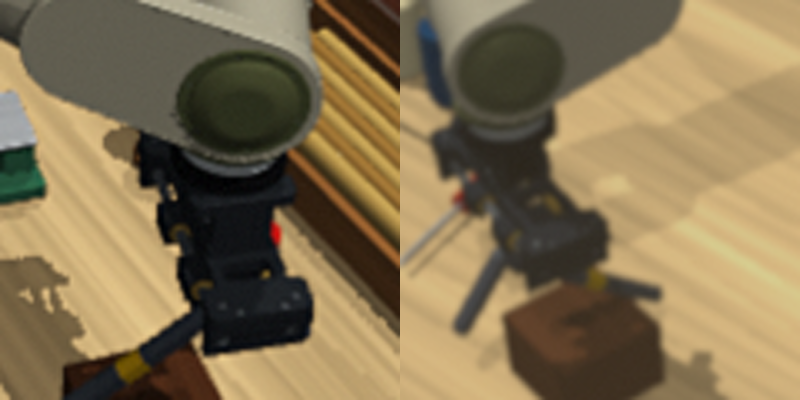

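send_rows(
  plan=[
    {"dx":0.27,"dy":0,"dz":0.21,"yaw":0,"gripper":0},
    {"dx":0.31,"dy":0,"dz":0.17,"yaw":0,"gripper":0},
    {"dx":0.33,"dy":0,"dz":0.11,"yaw":0,"gripper":0},
    {"dx":0.31,"dy":0,"dz":0.03,"yaw":0,"gripper":0},
    {"dx":0,"dy":0,"dz":0,"yaw":0,"gripper":0},
  ],
)

```text
time: 7.95
position: [0.5989, -0.2255, 0.0815]
tool_rot: [0.233, 1.56, -0.232]
force: [-0.4, -0.2, -4.3]
grip_width: 0.18
```

```bash
python3 - <<'E'
from h import *
o,M=st();two("k6",(310,230,430,350),(220,130,340,250))
p=o["position"]; a=np.radians(-17);print("u",(p[:2]-[.5305,-.2055])@[np.cos(a),np.sin(a)])
E
```

```text
t 7.95 p [ 0.5989 -0.2255  0.0815] zang -16.94 F [-0.4227 -0.1524 -4.2829] M [-0.0805 -0.0856  0.0091] w 15.81 j [-0.5429  0.7319  1.3109  0.      1.1003 -1.818 ]
u 0.07124728934061288
```

View pics/k6.png

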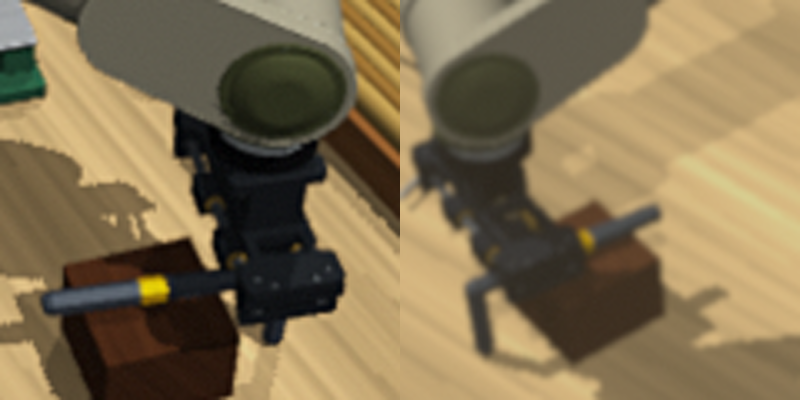

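```bash
python3 - <<'E'
from h import *
s=calibration("scene");d=calibration("side")
t,e=tri(s,(297.1,193.9),d,(325,320.9));b,e2=tri(s,(275.5,202),d,(355.6,317.3));print(t,e,b,e2)
v=b-t;print(np.linalg.norm(v),np.degrees(np.arctan2(v[2],np.hypot(v[0],v[1]))),np.degrees(np.arctan2(v[1],v[0])))
E
```

```text
[ 0.4601 -0.1817  0.0806] 0.004607890665829653 [ 0.5277 -0.2061  0.0818] 0.00819334981033227
0.07187842261504733 0.9440164309714466 -19.84404571709624
```

send_rows(
  plan=[
    {"dx":0,"dy":0,"dz":0,"yaw":0,"gripper":0},
    {"dx":0,"dy":0,"dz":0,"yaw":0,"gripper":0},
    {"dx":-0.4,"dy":0,"dz":0,"yaw":0,"gripper":0},
    {"dx":-0.8,"dy":0,"dz":0,"yaw":0,"gripper":0},
    {"dx":-0.8,"dy":0,"dz":0,"yaw":0,"gripper":0},
    {"dx":0,"dy":0,"dz":0,"yaw":0,"gripper":0},
  ],
  grip_force=50,
)

```text
time: 8.8
position: [0.6004, -0.2263, 0.2064]
tool_rot: [0.229, 1.551, -0.234]
force: [0.0, 0.1, -4.7]
grip_width: 0.171
```

```bash
python3 - <<'E'
from h import *
o,M=st((.4564,.1724,.201),-17)
two("k7",(290,180,410,300),(220,100,340,220))
E
```

```text
t 8.8 p [ 0.6004 -0.2263  0.2064] zang -16.93 F [ 0.0349  0.1273 -4.6692] M [-0.0102 -0.0842 -0.0404] w 15.05 j [-0.5427  0.6056  1.1855 -0.      1.3427 -1.8179]
units d(xyz) [ 0.0468  5.6578 -4.2319]
yaw units to -17 = 0.008349051864541934
```

View pics/k7.png

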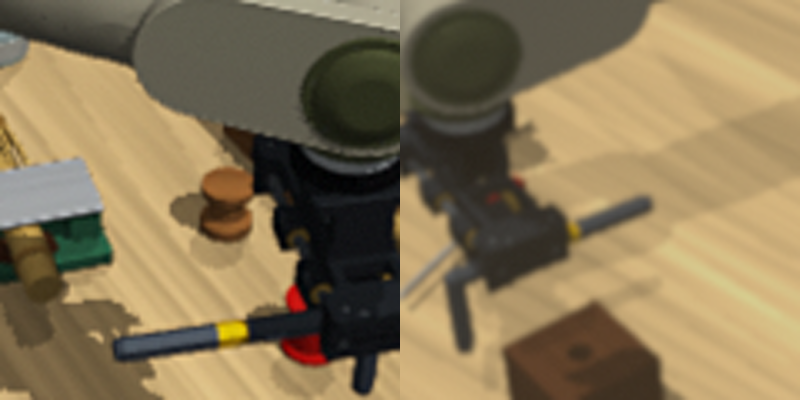

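send_rows(
  plan=[
    {"dx":0,"dy":0.3,"dz":-0.2,"yaw":0,"gripper":0},
    {"dx":0,"dy":0.67,"dz":-0.5,"yaw":0,"gripper":0},
    {"dx":0,"dy":0.67,"dz":-0.5,"yaw":0,"gripper":0},
    {"dx":0,"dy":0.67,"dz":-0.5,"yaw":0,"gripper":0},
    {"dx":0,"dy":0.67,"dz":-0.5,"yaw":0,"gripper":0},
    {"dx":0,"dy":0.67,"dz":-0.5,"yaw":0,"gripper":0},
    {"dx":0,"dy":0.67,"dz":-0.5,"yaw":0,"gripper":0},
    {"dx":0,"dy":0.67,"dz":-0.5,"yaw":0,"gripper":0},
    {"dx":0,"dy":0.67,"dz":-0.53,"yaw":0,"gripper":0},
    {"dx":0,"dy":0,"dz":0,"yaw":0,"gripper":0},
  ],
)

```text
time: 10.15
position: [0.4533, 0.1754, 0.2006]
tool_rot: [0.228, 1.562, -0.229]
force: [0.2, 0.2, -4.5]
grip_width: 0.172
```

```bash
python3 - <<'E'
from h import *
o,M=st((.4564,.1724,.201),-17)
two("k8",(210,140,330,260),(330,170,450,290))
im=grab_frame("wrist");cv2.imwrite("pics/w8.png",im[:,:,::-1])
E
```

```text
t 10.15 p [0.4533 0.1754 0.2006] zang -16.7 F [ 0.2344  0.1586 -4.4829] M [-0.0807 -0.1707  0.0135] w 15.18 j [ 0.1274  0.2822  1.6905  0.0004  1.1726 -1.1521]
units d(xyz) [-0.0074 -0.033   0.0633]
yaw units to -17 = 0.03733779336777587
```

View pics/k8.png

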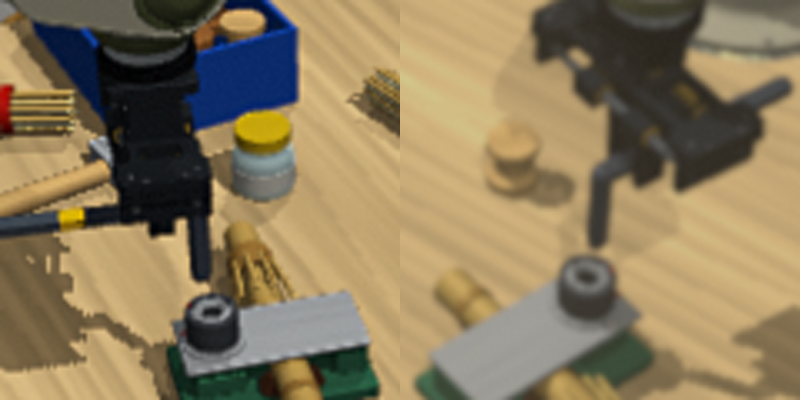

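View pics/w8.png

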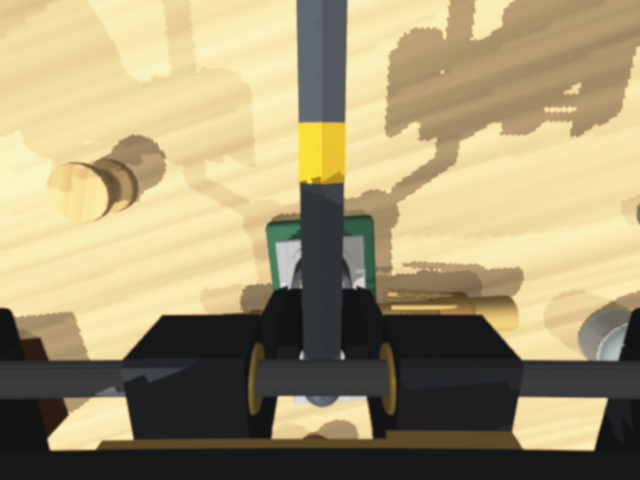

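```bash
python3 - <<'E'
from h import *
s=calibration("scene");d=calibration("side")
t,e=tri(s,(389.4,242.6),d,(270.6,222.6));print("tip",t,e)
b,e=tri(s,(385.9,252),d,(273.4,233.6));print("mouth",b,e)
w=calibration("wrist")
# direction of long arm from wrist: axis pixels at yellow band edges
a=plane(w,(322.5,50),.202);c=plane(w,(322.5,180),.202);c2=plane(w,(322,320),.202);print(a,c,c2,np.degrees(np.arctan2(*(a-c)[1::-1])),np.degrees(np.arctan2(*(a-c2)[1::-1])))
E
```

```text
tip [0.4817 0.1655 0.1255] 0.002040580385018996
mouth [0.4855 0.1596 0.089 ] 0.002218894019741918
[0.358  0.2028 0.202 ] [0.3976 0.1907 0.202 ] [0.4512 0.1742 0.202 ] 163.06301764152363 162.9433366117473
```

send_rows(
  plan=[
    {"dx":0,"dy":-0.045,"dz":0.083,"yaw":0,"gripper":0},
    {"dx":0.25,"dy":0,"dz":0,"yaw":0,"gripper":0},
    {"dx":0.2,"dy":0,"dz":0,"yaw":0,"gripper":0},
    {"dx":0,"dy":0,"dz":0,"yaw":0,"gripper":0},
  ],
)

```text
time: 10.8
position: [0.4588, 0.1689, 0.174]
tool_rot: [0.232, 1.561, -0.233]
force: [-0.7, -1.7, -4.9]
grip_width: 0.176
```

```bash
python3 - <<'E'
from h import *
o,M=st((.457,.172,.1735),-17)
two("k9",(240,190,300,250),(360,210,420,270))
E
```

```text
t 10.8 p [0.4588 0.1689 0.174 ] zang -16.96 F [-0.6903 -1.7196 -4.8505] M [-0.0712 -0.1346  0.0215] w 15.51 j [ 0.1124  0.3193  1.7167  0.      1.1084 -1.1624]
units d(xyz) [ 0.0076  0.0412 -0.0446]
yaw units to -17 = 0.005063638812117688
```

View pics/k9.png

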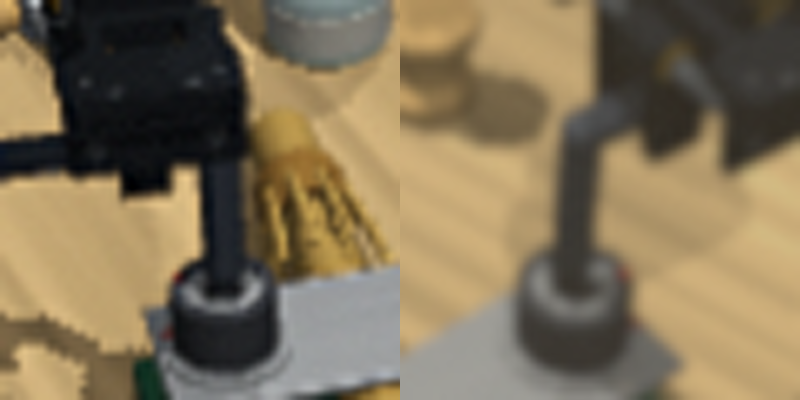

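send_rows(
  plan=[
    {"dx":0.12,"dy":0,"dz":0,"yaw":0,"gripper":0},
    {"dx":0.12,"dy":0,"dz":0,"yaw":0,"gripper":0},
    {"dx":0,"dy":0,"dz":0,"yaw":0,"gripper":0},
  ],
  grip_force=25,
)

```text
time: 11.28
position: [0.4591, 0.1693, 0.1603]
tool_rot: [0.232, 1.559, -0.232]
force: [-0.1, 3.0, -5.2]
grip_width: 0.175
```

```bash
python3 - <<'E'
from h import *
o,M=st((.457,.172,.133),-17)
E
```

```text
t 11.275 p [0.4591 0.1693 0.1603] zang -16.94 F [-0.054   3.001  -5.2036] M [ 0.4463 -0.0407  0.0804] w 15.37 j [ 0.1131  0.3368  1.7326  0.0007  1.0732 -1.1624]
units d(xyz) [ 0.4555  0.0322 -0.0457]
yaw units to -17 = 0.007994646994404775
```

send_rows(
  plan=[
    {"dx":0.06,"dy":0.03,"dz":0,"yaw":0,"gripper":0},
    {"dx":0.1,"dy":0,"dz":0,"yaw":0,"gripper":0},
    {"dx":0,"dy":0,"dz":0,"yaw":0,"gripper":0},
  ],
)

```text
time: 11.65
position: [0.4596, 0.1708, 0.1506]
tool_rot: [0.232, 1.559, -0.232]
force: [-1.0, 1.5, -5.1]
grip_width: 0.178
```

```bash
python3 - <<'E'
from h import *
o,M=st((.457,.172,.133),-17)
E
```

```text
t 11.65 p [0.4596 0.1708 0.1506] zang -16.93 F [-0.9626  1.4728 -5.0541] M [0.3346 0.1367 0.055 ] w 15.69 j [ 0.1163  0.352   1.74   -0.      1.0506 -1.1589]
units d(xyz) [ 0.2939  0.0064 -0.0477]
yaw units to -17 = 0.008299189586558953
```

Going in well; continue.

send_rows(
  plan=[
    {"dx":0.1,"dy":0.015,"dz":-0.01,"yaw":0,"gripper":0},
    {"dx":0.1,"dy":0,"dz":0,"yaw":0,"gripper":0},
    {"dx":0,"dy":0,"dz":0,"yaw":0,"gripper":0},
  ],
)

```text
time: 12.02
position: [0.4595, 0.1716, 0.1387]
tool_rot: [0.232, 1.559, -0.232]
force: [-1.6, -0.4, -5.7]
grip_width: 0.176
```

```bash
python3 - <<'E'
from h import *
o,M=st((.457,.172,.133),-17)
E
```

```text
t 12.025 p [0.4595 0.1716 0.1387] zang -16.94 F [-1.5534 -0.4452 -5.7195] M [-0.1132  0.2077 -0.0427] w 15.5 j [ 0.1183  0.369   1.752  -0.0004  1.0213 -1.1567]
units d(xyz) [ 0.0947 -0.0065 -0.0417]
yaw units to -17 = 0.0075312430565368516
```

send_rows(
  plan=[
    {"dx":0.06,"dy":0,"dz":-0.01,"yaw":0,"gripper":0},
    {"dx":0.06,"dy":0,"dz":0,"yaw":0,"gripper":0},
    {"dx":0,"dy":0,"dz":0,"yaw":0,"gripper":0},
  ],
)

```text
time: 12.4
position: [0.4597, 0.1729, 0.1353]
tool_rot: [0.233, 1.555, -0.23]
force: [-14.2, 2.7, 28.6]
grip_width: 0.176
```

```bash
python3 - <<'E'
from h import *
o,M=st((.457,.172,.133),-17)
two("k10",(210,150,310,250),(350,190,450,290))
E
```

```text
t 12.4 p [0.4597 0.1729 0.1353] zang -16.92 F [-14.2277   2.7359  28.6309] M [ 0.3843  2.0465 -0.0512] w 15.47 j [ 0.1201  0.373   1.7567  0.0014  1.0081 -1.1561]
units d(xyz) [ 0.0382 -0.0276 -0.0396]
yaw units to -17 = 0.009737200977316007
```

View pics/k10.png

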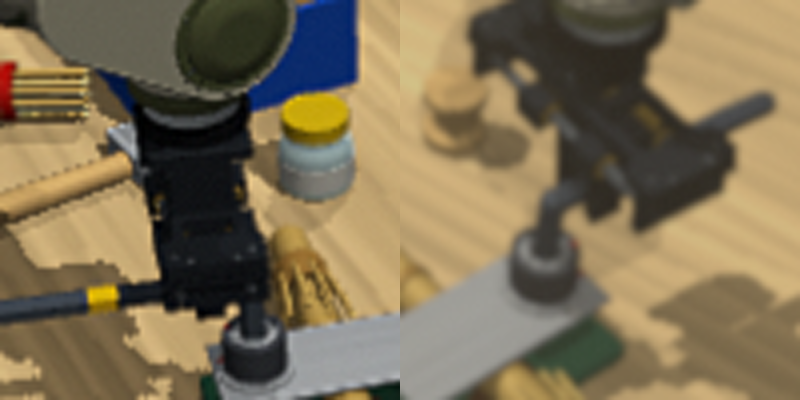

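send_rows(
  plan=[
    {"dx":-0.04,"dy":0,"dz":-0.02,"yaw":0,"gripper":0},
    {"dx":0,"dy":0,"dz":0,"yaw":0,"gripper":0.4},
    {"dx":0,"dy":0,"dz":0,"yaw":0,"gripper":0.4},
    {"dx":0,"dy":0,"dz":0,"yaw":0,"gripper":0.4},
    {"dx":0,"dy":0,"dz":0,"yaw":0,"gripper":0.4},
  ],
)

```text
time: 13.12
position: [0.458, 0.1723, 0.1344]
tool_rot: [0.232, 1.558, -0.232]
force: [-0.9, -0.1, 0.0]
grip_width: 0.398
```

```bash
python3 - <<'E'
from h import *
o,M=st((.457,.172,.133),-17)
two("k11",(210,150,310,250),(350,190,450,290))
im=grab_frame("wrist");cv2.imwrite("pics/w11.png",im[:,:,::-1])
E
```

```text
t 13.125 p [0.458  0.1723 0.1344] zang -16.94 F [-0.8665 -0.0956  0.0201] M [-0.0338  0.0467  0.0256] w 35.03 j [ 0.1199  0.3725  1.7602 -0.      1.0089 -1.1551]
units d(xyz) [ 0.024  -0.01   -0.0145]
yaw units to -17 = 0.007025670916927851
```

View pics/k11.png

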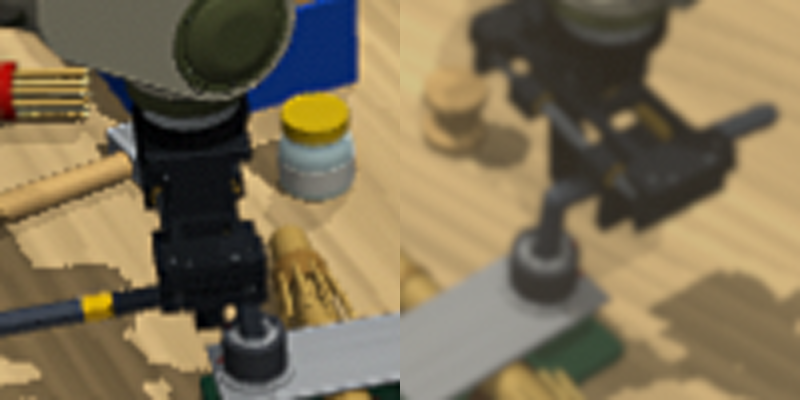

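View pics/w11.png

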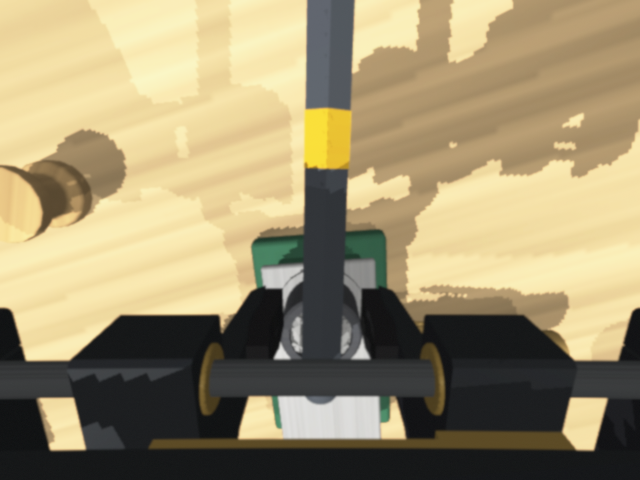

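send_rows(
  plan=[
    {"dx":0.04,"dy":0.01,"dz":-0.4,"yaw":0,"gripper":0.5},
    {"dx":0.04,"dy":0.01,"dz":-0.4,"yaw":0,"gripper":0.5},
    {"dx":0.04,"dy":0.01,"dz":-0.35,"yaw":0,"gripper":0.5},
    {"dx":0,"dy":0,"dz":0,"yaw":0,"gripper":0.5},
  ],
)

```text
time: 13.78
position: [0.3918, 0.1945, 0.1274]
tool_rot: [0.231, 1.559, -0.231]
force: [0.8, 0.5, -0.3]
grip_width: 0.502
```

```bash
python3 - <<'E'
from h import *
o,M=st((.487-.0956,.163+.0292,.126),-17)
two("k12",(210,150,310,250),(350,190,450,290))
im=grab_frame("wrist");cv2.imwrite("pics/w12.png",im[:,:,::-1])
E
```

```text
t 13.775 p [0.3918 0.1945 0.1274] zang -16.87 F [ 0.8211  0.5161 -0.2544] M [-0.0199  0.0186 -0.0371] w 44.21 j [ 0.1916  0.2828  1.9141 -0.      0.945  -1.0847]
units d(xyz) [ 0.0227 -0.0379  0.0045]
yaw units to -17 = 0.015642484057561745
```

View pics/k12.png

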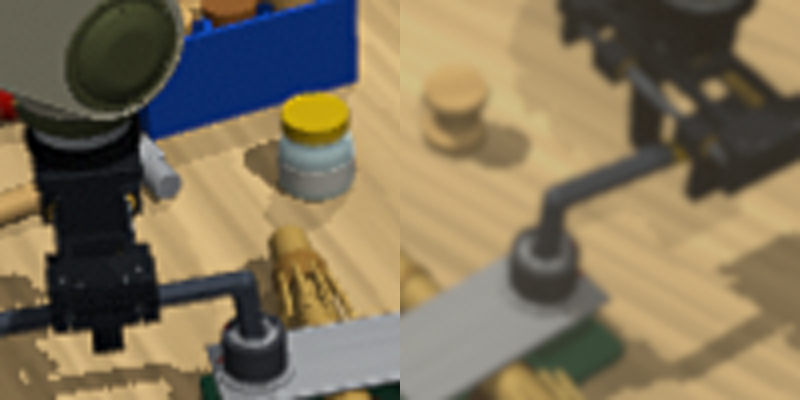

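View pics/w12.png

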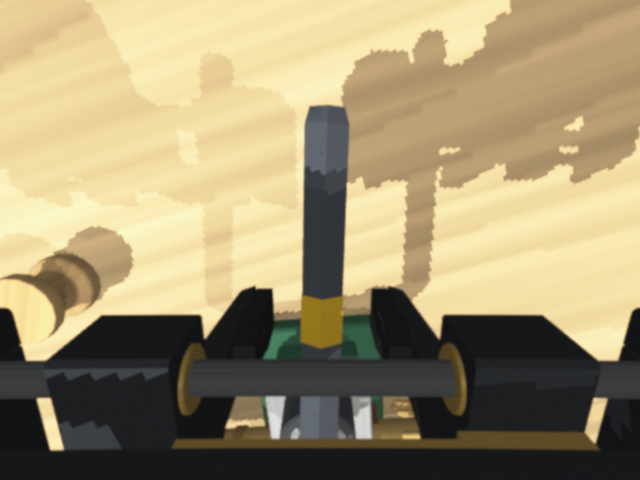

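```bash
python3 - <<'E'
from h import *
s=calibration("scene");d=calibration("side")
print(tri(s,(388.2,239.5),d,(271.5,220.5)))
w=calibration("wrist");a=plane(w,(326,110),.118);b=plane(w,(322,320),.127);print(a,b,np.degrees(np.arctan2(*(a-b)[1::-1])))
E
```

```text
(array([0.483 , 0.1617, 0.1352]), np.float64(0.0025409252840707694))
[0.3131 0.2204 0.118 ] [0.3899 0.1955 0.127 ] 161.9953173425881
```

send_rows(
  plan=[
    {"dx":0,"dy":0,"dz":0,"yaw":0,"gripper":0},
    {"dx":0,"dy":0,"dz":0,"yaw":0,"gripper":0},
    {"dx":0,"dy":0,"dz":0,"yaw":0,"gripper":0},
    {"dx":0,"dy":0,"dz":0,"yaw":0,"gripper":0},
    {"dx":0,"dy":0,"dz":0,"yaw":0,"gripper":0},
  ],
  grip_force=25,
)

```text
time: 14.55
position: [0.3926, 0.1941, 0.1273]
tool_rot: [0.232, 1.558, -0.232]
force: [0.8, -1.8, -0.9]
grip_width: 0.178
```

send_rows(
  plan=[
    {"dx":0,"dy":0.117,"dz":0.004,"yaw":0.5,"gripper":0},
    {"dx":0,"dy":0.117,"dz":0.004,"yaw":0.5,"gripper":0},
    {"dx":0,"dy":0.117,"dz":0.004,"yaw":0.5,"gripper":0},
    {"dx":0,"dy":0.117,"dz":0.004,"yaw":0.5,"gripper":0},
  ],
)

```text
time: 15.05
position: [0.4045, 0.2188, 0.1273]
tool_rot: [0.45, 1.523, -0.453]
force: [1.3, -10.5, 0.0]
grip_width: 0.174
```

```bash
cat >> h.py <<'E'
def arc(C=(.487,.163)):
    o,M=st(); v=np.array(o["position"])[:2]-C; print("R",np.hypot(*v),"radial ang",np.degrees(np.arctan2(v[1],v[0])),"tool phi",np.degrees(np.arctan2(-M[1,2],-M[0,2])), "F tool",M.T@o["force"], "torque about axis",v[0]*o["force"][1]-v[1]*o["force"][0]+o["moment"][2])
E
python3 - <<'E'
from h import *
arc()
E
```

```text
t 15.05 p [0.4045 0.2188 0.1273] zang -33.03 F [  1.3139 -10.4997   0.0325] M [-1.6203 -0.2372  0.0176] w 15.33 j [ 0.2414  0.327   1.8509 -0.0028  0.9644 -0.7513]
R 0.09963549919320698 radial ang 145.94208227808926 tool phi 146.97100731056486 F tool [-0.0073 -8.0868  6.8246] torque about axis 0.8109348779926497
```

send_rows(
  plan=[
    {"dx":0,"dy":0.117,"dz":0.012,"yaw":0.5,"gripper":0},
    {"dx":0,"dy":0.117,"dz":0.012,"yaw":0.5,"gripper":0},
    {"dx":0,"dy":0.117,"dz":0.012,"yaw":0.5,"gripper":0},
    {"dx":0,"dy":0.117,"dz":0.004,"yaw":0.5,"gripper":0},
    {"dx":0,"dy":0.117,"dz":0.004,"yaw":0.5,"gripper":0},
    {"dx":0,"dy":0.117,"dz":0.004,"yaw":0.5,"gripper":0},
  ],
)

```text
time: 15.8
position: [0.4342, 0.2478, 0.1271]
tool_rot: [0.773, 1.429, -0.778]
force: [-3.1, -7.5, 1.6]
grip_width: 0.173
```

```bash
python3 - <<'E'
from h import *
arc()
two("k13",(210,150,310,250),(350,190,450,290))
E
```

```text
t 15.8 p [0.4342 0.2478 0.1271] zang -57.03 F [-3.0894 -7.5411  1.6029] M [-1.1578  0.5851  0.0802] w 15.22 j [ 0.2844  0.4051  1.7338 -0.0015  1.0059 -0.2903]
R 0.09988790899548561 radial ang 121.90358760081448 tool phi 122.97067361523855 F tool [-1.5787 -6.7013  4.6458] torque about axis 0.7403245890277302
```

View pics/k13.png

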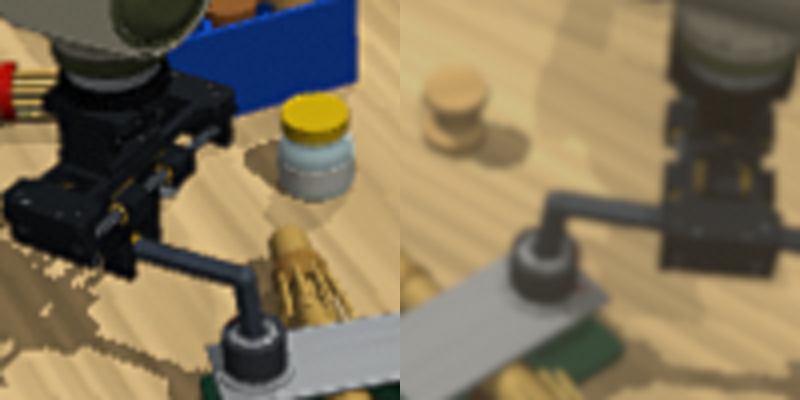

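send_rows(
  plan=[
    {"dx":0,"dy":0.117,"dz":0.008,"yaw":0.5,"gripper":0},
    {"dx":0,"dy":0.117,"dz":0.008,"yaw":0.5,"gripper":0},
    {"dx":0,"dy":0.117,"dz":0.004,"yaw":0.5,"gripper":0},
    {"dx":0,"dy":0.117,"dz":0.004,"yaw":0.5,"gripper":0},
  ],
)

```text
time: 16.4
position: [0.4596, 0.2593, 0.127]
tool_rot: [0.986, 1.337, -0.992]
force: [-5.3, -6.0, 2.3]
grip_width: 0.179
```

```bash
python3 - <<'E'
from h import *
arc()
E
```

```text
t 16.4 p [0.4596 0.2593 0.127 ] zang -73.03 F [-5.333  -5.9631  2.2836] M [-0.9199  0.8741  0.0972] w 15.79 j [ 0.2919  0.4584  1.65   -0.001   1.037  -0.0037]
R 0.1001660876556465 radial ang 105.87440000669547 tool phi 106.96962895537457 F tool [-2.2538 -6.8499  4.1488] torque about axis 0.7743956465644992
```

Now finer steps toward the stop.

send_rows(
  plan=[
    {"dx":0,"dy":0.059,"dz":0.003,"yaw":0.25,"gripper":0},
    {"dx":0,"dy":0.059,"dz":0.003,"yaw":0.25,"gripper":0},
    {"dx":0,"dy":0.059,"dz":0.003,"yaw":0.25,"gripper":0},
    {"dx":0,"dy":0,"dz":0,"yaw":0,"gripper":0},
  ],
)

```text
time: 16.9
position: [0.47, 0.2618, 0.127]
tool_rot: [1.064, 1.296, -1.069]
force: [-5.3, -2.2, 3.5]
grip_width: 0.175
```

```bash
python3 - <<'E'
from h import *
arc()
E
```

```text
t 16.9 p [0.47   0.2618 0.127 ] zang -78.93 F [-5.2965 -2.24    3.5329] M [-0.5751  0.8636  0.0604] w 15.41 j [ 0.2904  0.4777  1.6188 -0.0003  1.0486  0.0974]
R 0.10023130526433226 radial ang 99.78610143645946 tool phi 101.06607926161324 F tool [-3.5132 -5.6398  1.1839] torque about axis 0.6217287030091743
```

send_rows(
  plan=[
    {"dx":0,"dy":0.059,"dz":0.002,"yaw":0.25,"gripper":0},
    {"dx":0,"dy":0.059,"dz":0.002,"yaw":0.25,"gripper":0},
    {"dx":0,"dy":0,"dz":0,"yaw":0,"gripper":0},
  ],
)

```text
time: 17.27
position: [0.4769, 0.2628, 0.127]
tool_rot: [1.116, 1.267, -1.121]
force: [-5.5, -3.4, 2.1]
grip_width: 0.176
```

```bash
python3 - <<'E'
from h import *
arc()
im=grab_frame("scene");crop(im,350,200,430,280,6,"pics/s14.png")
E
```

```text
t 17.275 p [0.4769 0.2628 0.127 ] zang -82.94 F [-5.4725 -3.4138  2.1332] M [-0.5402  0.868   0.0728] w 15.5 j [ 0.2885  0.4903  1.5982 -0.0002  1.0566  0.1653]
R 0.10031745022324803 radial ang 95.75707172346573 tool phi 97.06326605905187 F tool [-2.1114 -5.8579  2.7166] torque about axis 0.653404675901515
```

View pics/s14.png

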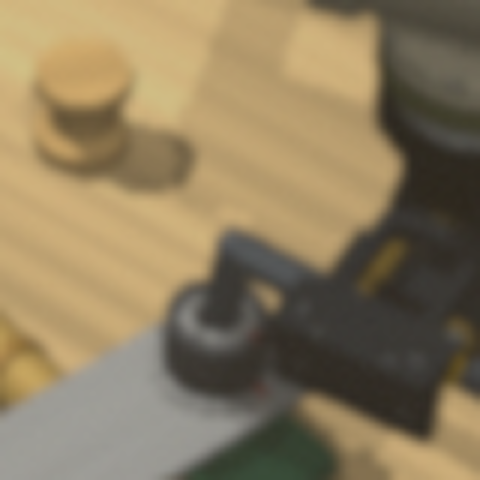

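send_rows(
  plan=[
    {"dx":0,"dy":0.059,"dz":0.002,"yaw":0.25,"gripper":0},
    {"dx":0,"dy":0.059,"dz":0.002,"yaw":0.25,"gripper":0},
    {"dx":0,"dy":0,"dz":0,"yaw":0,"gripper":0},
  ],
)

```text
time: 17.7
position: [0.484, 0.2634, 0.127]
tool_rot: [1.167, 1.236, -1.173]
force: [-5.6, -2.7, 3.1]
grip_width: 0.179
```

```bash
python3 - <<'E'
from h import *
arc()
E
```

```text
t 17.7 p [0.484  0.2634 0.127 ] zang -86.93 F [-5.5573 -2.7484  3.1149] M [-0.4769  0.9206  0.0437] w 15.75 j [ 0.2857  0.5027  1.5778 -0.0001  1.0645  0.2323]
R 0.10042107828643634 radial ang 91.72018304864447 tool phi 93.0674302507939 F tool [-3.0938 -5.7067  2.4499] torque about axis 0.6097845159241464
```

send_rows(
  plan=[
    {"dx":0,"dy":0.059,"dz":0.002,"yaw":0.25,"gripper":0},
    {"dx":0,"dy":0.059,"dz":0.002,"yaw":0.25,"gripper":0},
    {"dx":0,"dy":0,"dz":0,"yaw":0,"gripper":0},
  ],
)

```text
time: 18.08
position: [0.491, 0.2634, 0.127]
tool_rot: [1.219, 1.203, -1.224]
force: [-5.5, -2.6, 3.6]
grip_width: 0.182
```

```bash
python3 - <<'E'
from h import *
arc()
E
```

```text
t 18.075 p [0.491  0.2634 0.127 ] zang -90.94 F [-5.5323 -2.5949  3.6365] M [-0.4221  0.946   0.066 ] w 16.05 j [0.2821 0.5147 1.558  0.     1.0724 0.2984]
R 0.10047637895491407 radial ang 87.69005011974103 tool phi 89.06146598803095 F tool [-3.6152 -5.5012  2.6889] torque about axis 0.6108967717021151
```

send_rows(
  plan=[
    {"dx":0,"dy":0.059,"dz":0.002,"yaw":0.25,"gripper":0},
    {"dx":0,"dy":0.059,"dz":0.002,"yaw":0.25,"gripper":0},
    {"dx":0,"dy":0,"dz":0,"yaw":0,"gripper":0},
  ],
)

```text
time: 18.45
position: [0.4979, 0.263, 0.127]
tool_rot: [1.27, 1.169, -1.276]
force: [-6.6, -2.1, 3.6]
grip_width: 0.175
```

```bash
python3 - <<'E'
from h import *
arc()
im=grab_frame("wrist");cv2.imwrite("pics/w15.png",im[:,:,::-1])
im=grab_frame("side");crop(im,220,180,320,280,5,"pics/d15.png")
E
```

```text
t 18.45 p [0.4979 0.263  0.127 ] zang -94.93 F [-6.6358 -2.1138  3.6478] M [-0.4376  1.1444  0.0775] w 15.42 j [0.2778 0.5263 1.5389 0.0002 1.0804 0.3638]
R 0.10056427293507686 radial ang 83.77403032204474 tool phi 85.07083553129358 F tool [-3.6197 -6.4435  2.6809] torque about axis 0.7177927555711835
```

View pics/d15.png

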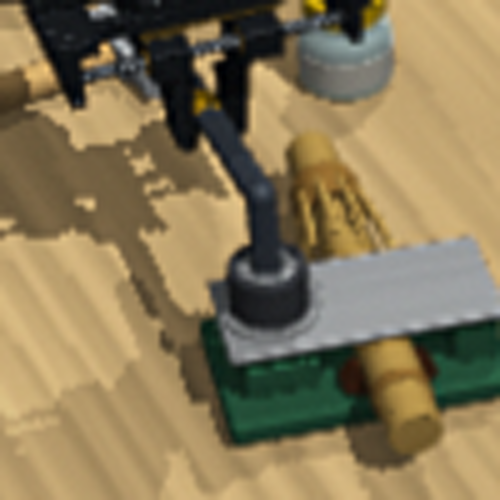

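View pics/w15.png

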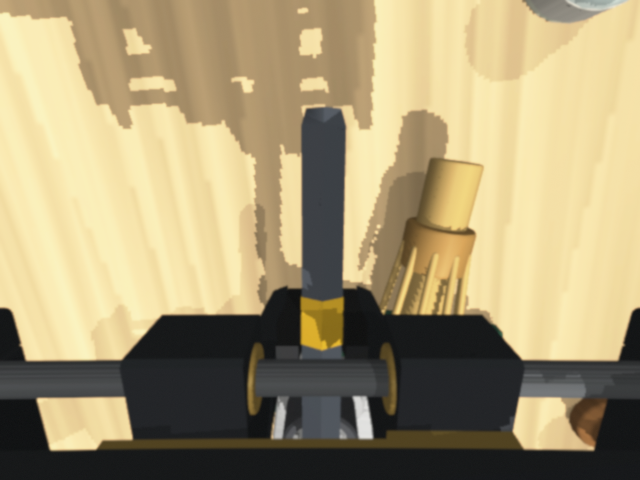

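send_rows(
  plan=[
    {"dx":0,"dy":0.059,"dz":0.002,"yaw":0.25,"gripper":0},
    {"dx":0,"dy":0,"dz":0,"yaw":0,"gripper":0},
  ],
)

```text
time: 18.8
position: [0.5012, 0.2626, 0.127]
tool_rot: [1.295, 1.152, -1.302]
force: [-7.7, -2.3, 3.9]
grip_width: 0.174
```

```bash
python3 - <<'E'
from h import *
arc()
E
```

```text
t 18.8 p [0.5012 0.2626 0.127 ] zang -96.92 F [-7.7058 -2.2935  3.9119] M [-0.3959  1.2902  0.1232] w 15.31 j [0.2755 0.5318 1.5297 0.0003 1.0846 0.3961]
R 0.1006269804458896 radial ang 81.90685991717979 tool phi 83.08291987404067 F tool [-3.8748 -7.3904  3.2108] torque about axis 0.8583848347356949
```

Torque is now rising past the running friction; a bit more.

send_rows(
  plan=[
    {"dx":0,"dy":0.059,"dz":0.002,"yaw":0.25,"gripper":0},
    {"dx":0,"dy":0,"dz":0,"yaw":0,"gripper":0},
  ],
)

```text
time: 19.05
position: [0.5045, 0.2621, 0.127]
tool_rot: [1.32, 1.134, -1.327]
force: [-8.4, -1.8, 5.3]
grip_width: 0.18
```

```bash
python3 - <<'E'
from h import *
arc()
E
```

```text
t 19.05 p [0.5045 0.2621 0.127 ] zang -98.91 F [-8.4009 -1.8235  5.2679] M [-0.3417  1.5285  0.1782] w 15.84 j [0.273  0.5373 1.5206 0.0004 1.0887 0.4284]
R 0.10066098746108289 radial ang 79.98165958651983 tool phi 81.08792457234972 F tool [-5.2251 -8.0415  3.1121] torque about axis 0.97900119093504
```

send_rows(
  plan=[
    {"dx":0,"dy":0.059,"dz":0.002,"yaw":0.25,"gripper":0},
    {"dx":0,"dy":0.059,"dz":0.002,"yaw":0.25,"gripper":0},
    {"dx":0,"dy":0,"dz":0,"yaw":0,"gripper":0},
  ],
)

```text
time: 19.42
position: [0.5111, 0.2608, 0.127]
tool_rot: [1.369, 1.097, -1.378]
force: [-10.6, -1.3, 5.7]
grip_width: 0.179
```

```bash
python3 - <<'E'
from h import *
arc()
two("k16",(240,190,300,250),(360,210,420,270))
E
```

```text
t 19.425 p [0.5111 0.2608 0.127 ] zang -102.9 F [-10.6388  -1.3031   5.6799] M [-0.2389  1.7888  0.2546] w 15.79 j [0.2675 0.5479 1.5028 0.0008 1.0966 0.4923]
R 0.1007500458457666 radial ang 76.1587531615593 tool phi 77.1008977625809 F tool [ -5.6174 -10.11     3.6573] torque about axis 1.263927320540685
```

View pics/k16.png

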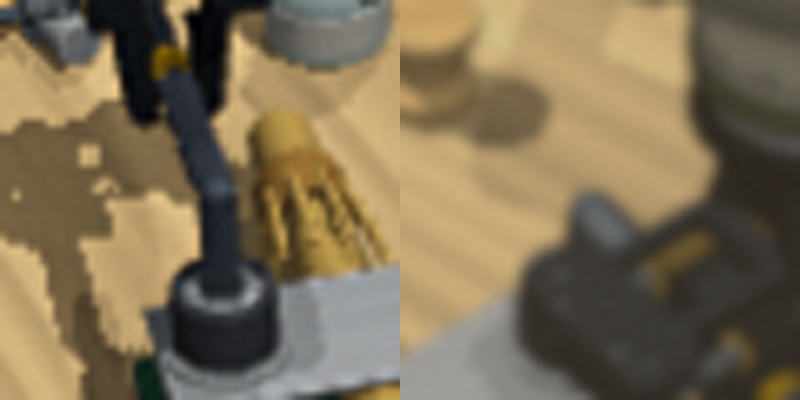

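send_rows(
  plan=[
    {"dx":0,"dy":0.059,"dz":0.002,"yaw":0.25,"gripper":0},
    {"dx":0,"dy":0.059,"dz":0.002,"yaw":0.25,"gripper":0},
    {"dx":0,"dy":0.059,"dz":0.002,"yaw":0.25,"gripper":0},
    {"dx":0,"dy":0,"dz":0,"yaw":0,"gripper":0},
  ],
)

```text
time: 20.02
position: [0.5213, 0.2578, 0.127]
tool_rot: [1.444, 1.038, -1.453]
force: [-9.8, -0.0, 6.6]
grip_width: 0.179
```

```bash
python3 - <<'E'
from h import *
arc()
im=grab_frame("wrist");cv2.imwrite("pics/w17.png",im[:,:,::-1])
E
```

```text
t 20.025 p [0.5213 0.2578 0.127 ] zang -108.9 F [-9.8338 -0.0109  6.6011] M [-0.1453  1.8617  0.1827] w 15.75 j [0.2577 0.5629 1.4773 0.0009 1.107  0.5872]
R 0.10084819975888284 radial ang 70.1306205972452 tool phi 71.09965429362019 F tool [-6.5455 -9.3337  3.2119] torque about axis 1.1149584934268113
```

View pics/w17.png

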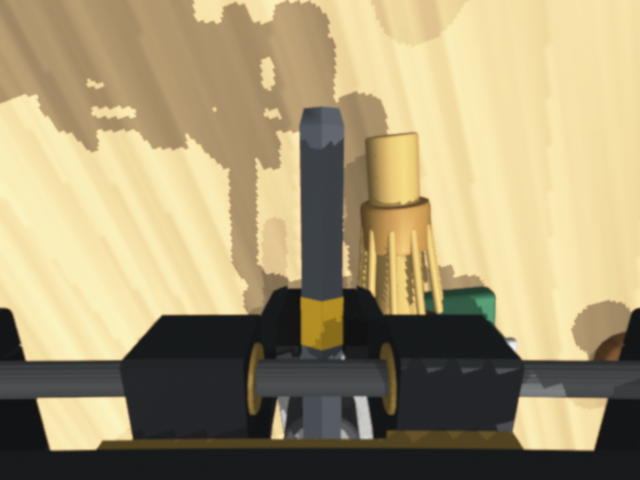

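send_rows(
  plan=[
    {"dx":0,"dy":0,"dz":0,"yaw":0,"gripper":0.6},
    {"dx":0,"dy":0,"dz":0,"yaw":0,"gripper":0.6},
    {"dx":0,"dy":0,"dz":0,"yaw":0,"gripper":0.6},
    {"dx":-0.5,"dy":0,"dz":-0.1,"yaw":0,"gripper":0.6},
    {"dx":-0.9,"dy":0,"dz":-0.2,"yaw":0,"gripper":0.6},
    {"dx":-0.5,"dy":0,"dz":-0.7,"yaw":0,"gripper":0.6},
    {"dx":0,"dy":0,"dz":-0.7,"yaw":0,"gripper":0.6},
    {"dx":0,"dy":0,"dz":0,"yaw":0,"gripper":0.6},
  ],
)

```text
time: 21.08
position: [0.5564, 0.356, 0.2405]
tool_rot: [1.447, 1.036, -1.447]
force: [1.0, -0.1, -0.8]
grip_width: 0.598
```

```bash
python3 - <<'E'
from h import *
st()
two("k18",(230,180,310,260),(345,195,425,275))
im=grab_frame("wrist");cv2.imwrite("pics/w18.png",im[:,:,::-1])
E
```

```text
t 21.075 p [0.5564 0.356  0.2405] zang -108.81 F [ 1.0014 -0.0575 -0.8178] M [-0.08    0.1083  0.0149] w 52.6 j [0.3921 0.6331 1.0511 0.0003 1.4575 0.7203]
```

View pics/k18.png

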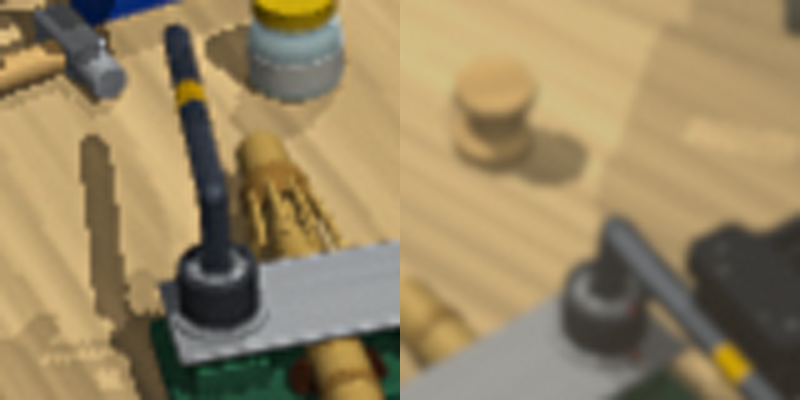

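View pics/w18.png

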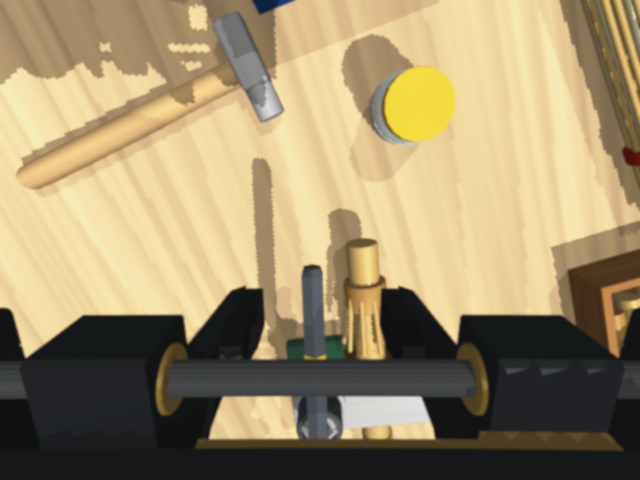

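```bash
python3 - <<'E'
from h import *
s=calibration("scene")
C=np.array([.4868,.1632]);ang=lambda v:np.degrees(np.arctan2(v[1],v[0]))
for nm in("scene0","now"):
    im=cv2.imread("pics/scene0.png")[:,:,::-1].astype(int) if nm=="scene0" else grab_frame("scene").astype(int)
    if nm=="now": cv2.imwrite("pics/s19.png",im[:,:,::-1].astype(np.uint8))
    e=im[:,:,0]-np.maximum(im[:,:,1],im[:,:,2]); 
    for y in range(240,275):
        for x in range(370,402):
            if e[y,x]>22 : print(nm,x,y,e[y,x],[ (round(ang(plane(s,(x,y),z)[:2]-C)),round(1000*np.linalg.norm(plane(s,(x,y),z)[:2]-C),1)) for z in(.091,.085,.064)])
for a in (141,90,77,70): print(a,proj(s,[(C[0]+.018*np.cos(np.radians(a)),C[1]+.018*np.sin(np.radians(a)),.091),(C[0]+.023*np.cos(np.radians(a)),C[1]+.023*np.sin(np.radians(a)),.085)]))
E
```

```text
scene0 370 240 29 [(-98, np.float64(60.8)), (-102, np.float64(64.9)), (-112, np.float64(80.9))]
scene0 371 240 29 [(-100, np.float64(59.0)), (-104, np.float64(63.3)), (-113, np.float64(79.6))]
scene0 372 240 29 [(-102, np.float64(57.4)), (-106, np.float64(61.7)), (-115, np.float64(78.4))]
scene0 373 240 29 [(-104, np.float64(55.8)), (-108, np.float64(60.3)), (-117, np.float64(77.3))]
scene0 374 240 28 [(-107, np.float64(54.3)), (-110, np.float64(58.9)), (-119, np.float64(76.3))]
scene0 375 240 29 [(-109, np.float64(52.8)), (-112, np.float64(57.6)), (-121, np.float64(75.3))]
scene0 376 240 28 [(-111, np.float64(51.5)), (-115, np.float64(56.4)), (-123, np.float64(74.4))]
scene0 377 240 29 [(-114, np.float64(50.3)), (-117, np.float64(55.3)), (-125, np.float64(73.7))]
scene0 378 240 29 [(-117, np.float64(49.2)), (-120, np.float64(54.3)), (-127, np.float64(73.0))]
scene0 379 240 27 [(-120, np.float64(48.2)), (-122, np.float64(53.4)), (-129, np.float64(72.4))]
scene0 380 240 28 [(-123, np.float64(47.3)), (-125, np.float64(52.6)), (-131, np.float64(71.9))]
scene0 381 240 28 [(-126, np.float
[... 28230 characters left out ...]
64(40.2)), (-51, np.float64(39.5)), (-78, np.float64(42.8))]
now 372 254 27 [(-43, np.float64(37.7)), (-51, np.float64(36.9)), (-79, np.float64(40.4))]
now 373 254 23 [(-42, np.float64(35.1)), (-51, np.float64(34.3)), (-81, np.float64(38.1))]
now 370 255 28 [(-39, np.float64(43.5)), (-46, np.float64(42.3)), (-72, np.float64(43.8))]
now 371 255 26 [(-38, np.float64(40.9)), (-46, np.float64(39.7)), (-73, np.float64(41.4))]
now 370 256 23 [(-35, np.float64(44.4)), (-42, np.float64(42.8)), (-67, np.float64(42.8))]
141 [[393.0729 251.5618]
 [394.7827 252.8409]]
90 [[391.9715 255.8625]
 [393.393  258.3401]]
77 [[390.8964 256.6775]
 [392.0233 259.3847]]
70 [[390.215  257.0315]
 [391.1542 259.8387]]
```

```bash
python3 - <<'E'
from h import *
im=cv2.imread("pics/s19.png")[:,:,::-1]
crop(im,370,230,410,270,12,"pics/s19c.png")
s=calibration("scene");C=np.array([.4868,.1632]);ang=lambda v:np.degrees(np.arctan2(v[1],v[0]))
i=im.astype(int);e=i[:,:,0]-i[:,:,1]; e2=(i[:,:,0]-i[:,:,1]>18)&(abs(i[:,:,1]-i[:,:,2])<14)
ys,xs=np.where(e2[245:275,380:402]); 
for y,x in list(zip(ys+245,xs+380))[:25]: print(x,y,i[y,x], [round(ang(plane(s,(x,y),z)[:2]-C)) for z in(.091,.085)])
E
```

```text
(no output)
```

View pics/s19c.png

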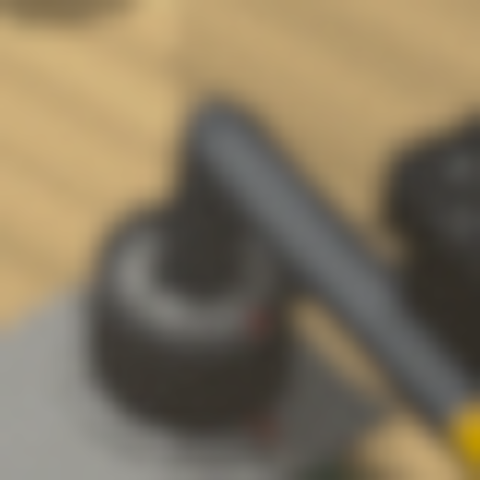

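```bash
python3 - <<'E'
from h import *
st((.421,.185,.23))
E
```

```text
t 21.275 p [0.5563 0.3532 0.2412] zang -108.99 F [-0.1964  0.2565 -0.8092] M [-0.0813  0.0763  0.0429] w 52.9 j [ 0.3883  0.6292  1.0558 -0.0002  1.4571  0.7197]
units d(xyz) [ 0.1893 -1.2206  3.3846]
```

send_rows(
  plan=[
    {"dx":0,"dy":-0.4,"dz":0.8,"yaw":0,"gripper":0.6},
    {"dx":0,"dy":-0.4,"dz":0.85,"yaw":0,"gripper":0.6},
    {"dx":0,"dy":-0.4,"dz":0.85,"yaw":0,"gripper":0.6},
    {"dx":0.19,"dy":0,"dz":0.88,"yaw":0,"gripper":0.6},
    {"dx":0,"dy":0,"dz":0,"yaw":0,"gripper":0.6},
  ],
)

```text
time: 21.9
position: [0.421, 0.1831, 0.2299]
tool_rot: [1.45, 1.032, -1.452]
force: [0.7, 0.1, 0.2]
grip_width: 0.601
```

```bash
python3 - <<'E'
from h import *
st(); w=calibration("wrist");im=grab_frame("wrist");cv2.imwrite("pics/w20.png",im[:,:,::-1]);np.save("c20.npy",w["pose"])
u=proj(w,(.487,.163,.091))[0].astype(int);print(u);crop(im,u[0]-60,u[1]-60,u[0]+60,u[1]+60,5,"pics/w20c.png")
E
```

```text
t 21.9 p [0.421  0.1831 0.2299] zang -109.17 F [0.69   0.0777 0.2457] M [-0.0707  0.0621 -0.0134] w 52.89 j [ 0.1543  0.1916  1.725  -0.0003  1.2258  0.4889]
[411 231]
```

View pics/w20c.png

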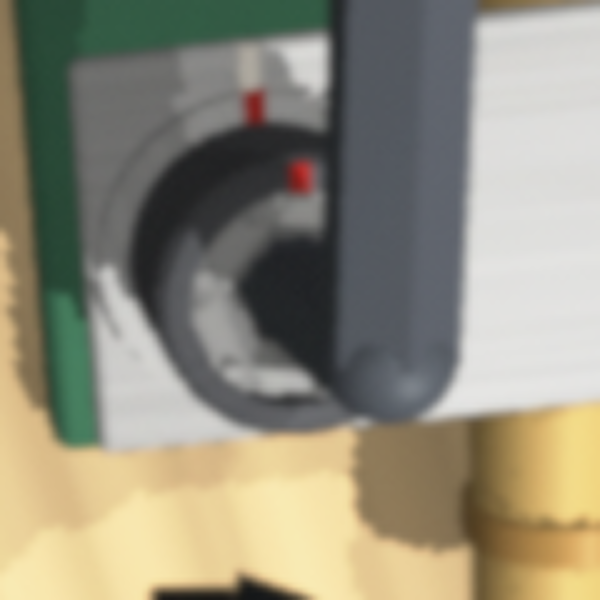

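```bash
python3 - <<'E'
from h import *
w=calibration("wrist");w["pose"]=np.load("c20.npy");C=np.array([.4868,.1632]);ang=lambda v:np.degrees(np.arctan2(v[1],v[0]))
f=lambda x,y,z:plane(w,(351+x/5,171+y/5),z)[:2]
for z in(.064,.067):
  for nm,p in(("flange red",(256,107)),("white",(249,65)),("white top",(247,48))): v=f(*p,z)-C;print(z,nm,v,ang(v))
v=f(301,177,.091)-C;print("head red",v,ang(v))
E
```

```text
0.064 flange red [0.0059 0.0252] 76.89148524739461
0.064 white [0.0066 0.0323] 78.41960083600792
0.064 white top [0.007  0.0351] 78.64573565875764
0.067 flange red [0.0054 0.0259] 78.24756900103168
0.067 white [0.0061 0.0329] 79.45280958823054
0.067 white top [0.0066 0.0357] 79.59390474645772
head red [0.0051 0.0187] 74.60675039257949
```

```bash
python3 - <<'E'
from h import *
s=calibration("scene");d=calibration("side")
print(tri(s,(388,240.5),d,(272.4,218.5)))
a,b=two("k21",(230,180,310,260),(345,195,425,275))
E
```

```text
(array([0.4878, 0.165 , 0.1379]), np.float64(0.0015986665786257516))
```

View pics/k21.png

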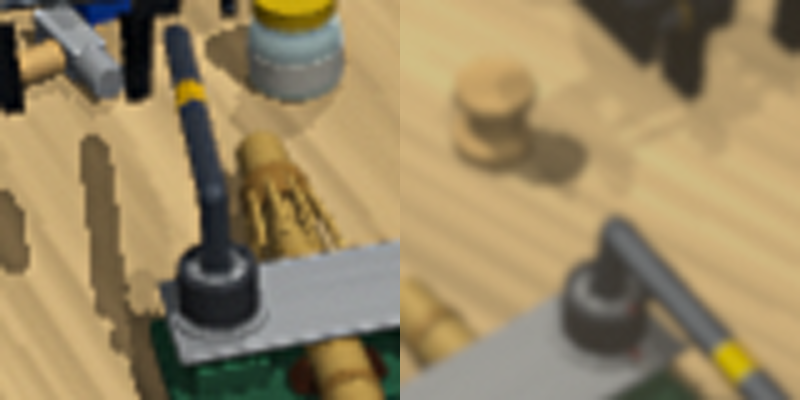

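```bash
python3 - <<'E'
from h import *
st((.488,.168,.18))
E
```

```text
t 22.05 p [0.4229 0.1857 0.2304] zang -108.97 F [ 0.2964  0.3547 -0.3676] M [-0.03    0.1001 -0.058 ] w 52.82 j [0.1592 0.196  1.718  0.0002 1.2263 0.4903]
units d(xyz) [ 0.8417  1.122  -0.0728]
```

send_rows(
  plan=[
    {"dx":0,"dy":0.4,"dz":-0.03,"yaw":0,"gripper":0},
    {"dx":0,"dy":0.4,"dz":-0.03,"yaw":0,"gripper":0},
    {"dx":0,"dy":0.32,"dz":-0.01,"yaw":0,"gripper":0},
    {"dx":0,"dy":0,"dz":0,"yaw":0,"gripper":0},
    {"dx":0,"dy":0,"dz":0,"yaw":0,"gripper":0},
    {"dx":0,"dy":0,"dz":0,"yaw":0,"gripper":0},
    {"dx":0,"dy":0,"dz":0,"yaw":0,"gripper":0},
    {"dx":0.4,"dy":0,"dz":0,"yaw":0,"gripper":0},
    {"dx":0.44,"dy":0,"dz":0,"yaw":0,"gripper":0},
    {"dx":0,"dy":0,"dz":0,"yaw":0,"gripper":0},
  ],
)

```text
time: 23.3
position: [0.4865, 0.1678, 0.1784]
tool_rot: [1.446, 1.036, -1.451]
force: [-0.7, -0.8, 0.1]
grip_width: -0.0
```

send_rows(
  plan=[
    {"dx":0.15,"dy":0,"dz":0,"yaw":0,"gripper":0},
    {"dx":0.05,"dy":0,"dz":0,"yaw":0,"gripper":0},
    {"dx":0,"dy":0,"dz":0,"yaw":0,"gripper":0},
  ],
)

```text
time: 23.68
position: [0.4874, 0.1678, 0.1677]
tool_rot: [1.449, 1.034, -1.448]
force: [0.3, 0.3, -0.1]
grip_width: 0.006
```

send_rows(
  plan=[
    {"dx":0.05,"dy":0,"dz":0,"yaw":0,"gripper":0},
    {"dx":0.03,"dy":0,"dz":0,"yaw":0,"gripper":0},
    {"dx":0,"dy":0,"dz":0,"yaw":0,"gripper":0},
  ],
)

```text
time: 24.05
position: [0.4873, 0.1678, 0.1626]
tool_rot: [1.448, 1.034, -1.449]
force: [1.1, 0.1, 0.2]
grip_width: 0.004
```

send_rows(
  plan=[
    {"dx":0.03,"dy":0,"dz":0,"yaw":0,"gripper":0},
    {"dx":0.02,"dy":0,"dz":0,"yaw":0,"gripper":0},
    {"dx":0,"dy":0,"dz":0,"yaw":0,"gripper":0},
  ],
)

```text
time: 24.42
position: [0.4879, 0.1679, 0.1609]
tool_rot: [1.45, 1.033, -1.446]
force: [-2.5, 0.8, 9.3]
grip_width: 0.006
```

send_rows(
  plan=[
    {"dx":0.02,"dy":0,"dz":0,"yaw":0,"gripper":0},
    {"dx":0,"dy":0,"dz":0,"yaw":0,"gripper":0},
  ],
)

```text
time: 24.68
position: [0.4882, 0.168, 0.1607]
tool_rot: [1.451, 1.033, -1.445]
force: [-4.5, -1.5, 17.8]
grip_width: 0.005
```

send_rows(
  plan=[
    {"dx":-0.3,"dy":0,"dz":0,"yaw":0,"gripper":0},
    {"dx":-0.8,"dy":0,"dz":0,"yaw":0,"gripper":0},
    {"dx":-0.6,"dy":-0.5,"dz":0,"yaw":0,"gripper":0},
    {"dx":0,"dy":-0.8,"dz":0,"yaw":0,"gripper":0},
    {"dx":0,"dy":-0.5,"dz":0.3,"yaw":0,"gripper":0},
    {"dx":0,"dy":0,"dz":0,"yaw":0,"gripper":0},
  ],
)

```text
time: 25.42
position: [0.378, 0.1859, 0.2609]
tool_rot: [1.448, 1.034, -1.447]
force: [-0.0, -0.6, 0.4]
grip_width: 0.008
```

```bash
python3 - <<'E'
from h import *
st()
a,b=two("k22",(230,180,310,260),(345,195,425,275)); cv2.imwrite("pics/side22.png",a[:,:,::-1])
w=calibration("wrist");im=grab_frame("wrist");cv2.imwrite("pics/w22.png",im[:,:,::-1])
E
```

```text
t 25.425 p [0.378  0.1859 0.2609] zang -108.89 F [-0.0335 -0.6169  0.3654] M [-0.0846  0.0413 -0.0411] w 0.67 j [ 0.1774  0.0762  1.7741 -0.0001  1.2906  0.5071]
```

View pics/k22.png

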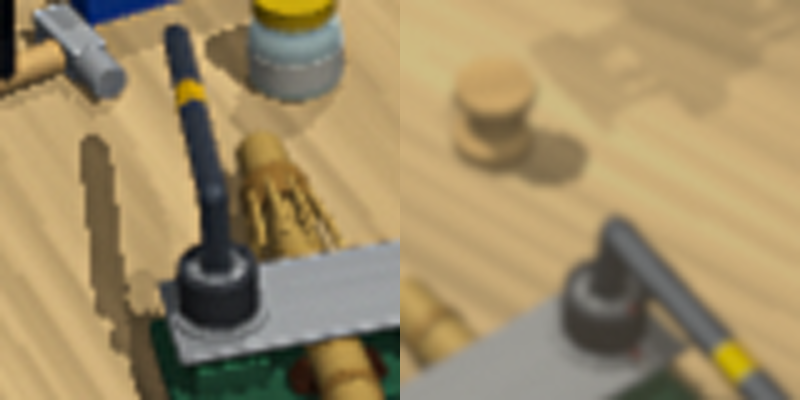

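View pics/w22.png

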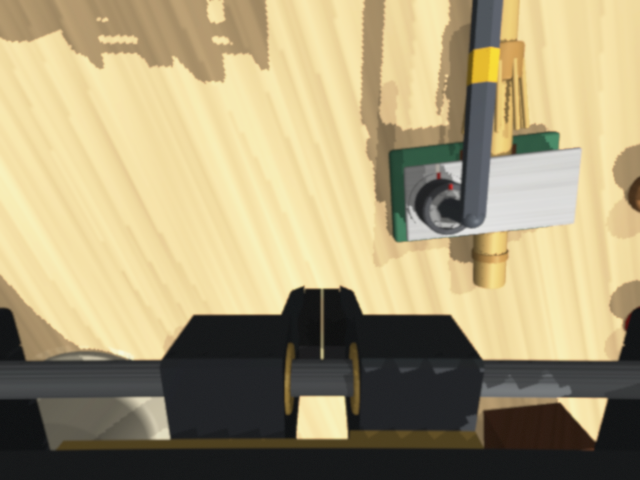

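View pics/side22.png

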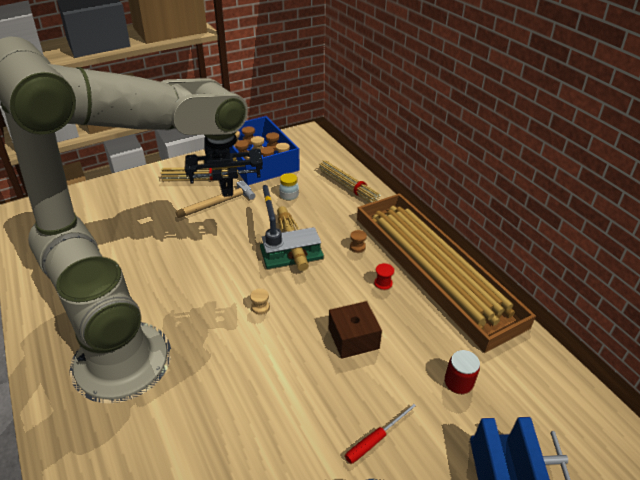

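```bash
python3 -c "
from station import manip; print(manip.job_done())"
```

```text
the job is handed in; nothing more can be done
None
```

The bolt is turned to its stop and the key is left standing in the socket with the gripper clear. I handed the job in at about 25.6 s of the 58 s.

I lifted the key out of its block by the long arm and tipped it over against the block's edge, so the short arm pointed down. I seated it in the socket at 163° yaw, then gripped the long arm 100 mm out and swept it about 92° clockwise.

Last checks:
- **Tightness:** torque ran at about 0.6–0.8 N m while the bolt turned, then rose to 1.1–1.26 N m. The red marks read 75–78° against 78–79° for the white mark on the strap, which matches within my measuring error.
- **Seating:** after the turn the camera put the elbow at 138 mm instead of 135 mm. I pressed on it with the closed fingertips and met it at TCP height 161 mm, which is the fully seated height; it held at 18 N.
- **Rest of the bench:** the loose things look unmoved in the last side picture. The highest contact force I saw was about 32 N at the wrist, when the key reached the socket floor.

Two things did not fit cleanly. The torque dipped from 1.26 to 1.11 N m over the last 6° of the sweep, probably the key giving slightly in the grip or socket. The key also turned further than I had estimated it needed to, about 92° against 70°. The aligned marks are what I rely on for the bolt being tight.

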